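# Gauge the depth of a drilled pocket hole

## Task

The pocket hole under the drilling jig must be checked for depth. Pull open the drawer of the small chest, take out the depth gauge and slide it, pin first, into the wider of the jig's two guide tubes until its collar stops against the tube's mouth; then draw it straight out without shifting its pin again, and hold it level and still in the air, at least 20 cm above the bench, so that the pin can be read. Finish while still holding it there, and leave the mug, the try square and the loose woofer where they are.

Things in the scene. Friction and masses are not known exactly. Their poses are not given: they have to be found in the camera images.
- chest_drawer0 (a joint): Drawer of the low wooden chest (220 deep x 290 wide x 78 mm high, fixed to the bench): metres pulled out, 0 closed, 0.149 at its stop; it takes 1 to 2 N to move and stays where it is left. The gauge lies in it.
- chest_drawer0_handle (a point): Middle of the drawer's steel bar handle, 11 mm thick, 120 mm long, level, its axis 35 mm in front of the drawer's front and 35 mm below the chest's top; axes: x points into the chest (the drawer is pulled towards -x), y along the bar, z up.
- gauge_grip (a point): Depth gauge, centre of its handle, an aluminium bar 90 mm long (x), 16 wide (y), 22 high (z), some 200 g; x runs along the gauge towards its pin. It starts level in the drawer, 112 mm behind the handle bar, x along the drawer handle's +y, on two wooden saddles 52 mm apart that hold the handle near its ends up to half its height, their middle within 8 mm of its own; drawer floor 26 mm below.
- gauge_collar (a point): Centre of the front face of the gauge's steel collar, 26 mm across: the face that stops against the guide tube; 53 mm in front of the handle's centre. In front of it: a 10 mm rod, 62 mm long with a chamfered end, and from that end the 6 mm pin. Axes as the gauge.
- pin (a joint): How far the gauge's pin has been pushed into its rod, in metres: 0 fully out (44 mm showing), 0.035 at most. The pin slides by about 2.5 N of friction and stays where it is pushed; pushed in too far it cannot easily be drawn out again.
- pin_tip (a point): End of the gauge's pin: 106 mm in front of the collar's face when fully out; axes as the gauge.
- guide_tube: The wider steel guide tube of the drilling jig, 20 mm outside, bore 13 mm. Origin: centre of its open mouth, 48 mm above the bench; x points into the bore, 20 degrees below level; y level; z square to both, upwards. The hole ends 90 mm from the mouth. The narrower tube (bore 8 mm) lies 34 mm to -y. The jig's block begins 12 mm behind the mouth and rises 14 mm above the bore's axis.
- panel: Plywood panel, 320 x 170 x 25 mm, fixed flat on the bench, with the jig screwed on it; origin under the jig's middle, x along the panel, level, the way the guide tube points; it reaches 190 mm to -x, 130 mm to +x.
- mug: Bystander: white mug, 80 mm wide, 92 mm high; origin under its base.
- try_square: Bystander: try square lying flat, 115 x 180 x 16 mm; origin under its middle.
- woofer: Bystander: loose black cone driver, 122 mm wide, 66 mm high; origin under its middle.

How it is judged:
On the way, in this order (a step that is already met when the one before it is completed fails the run):
1. the drawer is pulled well open (value of joint chest_drawer0 above 0.1 m), for 0.1 s.
2. the gauge is lifted out of the drawer, its pin still out (height (world z) of gauge_grip above 0.1 m and value of joint pin below 0.012 m), for 0.1 s.
3. the gauge stands in the wider guide tube, its collar against the mouth and its pin on the hole's bottom (distance between gauge_collar and guide_tube below 0.0035 m and angle between the x axis of gauge_grip and the x axis of guide_tube, either way round below 0.08 rad and x of pin_tip in the frame of guide_tube above 0.0865 m), for 0.1 s.
4. the gauge is drawn out of the tube (x of pin_tip in the frame of guide_tube below -0.01 m), for 0.1 s.
At the end, for the whole second after the job is handed in: The gauge is held by the fingers alone, level within 0.12 rad, handle and pin more than 0.19 m above the bench, still (under 0.02 m/s and 0.1 rad/s), nothing touching the pin, and the pin still stands where the bottom of the hole pushed it with the collar seated (16 mm in, within 3 mm) (angle between gauge_grip's own x axis and vertical between 1.4508 and 1.6908 rad and height (world z) of each of gauge_grip, pin_tip above 0.19 m and value of joint pin between 0.013 and 0.019 m and contact force between gauge and the fingers above 1 N and contact force between pin and anything else below 0.3 N and linear speed of gauge below 0.02 m/s and angular speed of gauge below 0.1 rad/s); the arm keeps its last pose, push and grip.
It fails at once if the mug is moved more than 3 cm (distance of mug from where it was at the start of the episode above 0.03 m).
It fails at once if the try square is moved more than 3 cm (distance of try_square from where it was at the start of the episode above 0.03 m).
It fails at once if the woofer is moved more than 3 cm (distance of woofer from where it was at the start of the episode above 0.03 m).
It also fails if it takes over 70 s, if anything falls off the work surface, if the arm or the gripper's body presses on something with over 40 N, if the wrist force passes 120 N, or if a joint passes its speed limit or range.

## Robot

A 6-joint arm with a two-finger parallel gripper is mounted at the origin on the work surface; the furniture and walls round the work are solid. World frame = base frame: x ahead of the robot, y to its left, z up, the work surface at z = 0. Lengths are in m, angles in rad, forces in N, time in s.
With the tool pointing down it reaches from about 0.425 to 1.125 m from the base axis. Payload 14.9 kg.
Tool frame: the origin (TCP) lies midway between the tips of the shut fingers; the grasp point (between the pads) lies 19 mm behind it; z points along the fingers, x is the direction in which the jaws open and shut, and the axes are right-handed (so a half turn about z gives the same grasp; the last joint's range is limited). The gripper opens to 91 mm and grips with 3 to 60 N. Pads are 32 mm wide; open, the fingers measure 118 mm over their backs; the gripper's body (76 mm by 178 mm) begins 60 mm behind the grasp point.
Start: joints at [1.315, 0.379, 1.734, -0, 1.028, -0.033], TCP at [0.155, 0.683, 0.214] pointing down, gripper open.
Joint ranges: [-2.77, 2.77], [-0.74, 2.19], [0, 2.66], [-1.06, 4.2], [0.31, 2.87], [-3.08, 3.08]. Speed limits (rad/s): [1.89, 1.89, 2.39, 3.14, 3.14, 3.14].

## Interface

Orientations are given as a unit quaternion [x, y, z, w].
In Python, from plant import robot, optics, job gives the robot as it stands. The module is installed in compiled form; this text tells all that it offers.
- The arm moves only by the shell command python3 -m pendant 'ROWS' [FORCE]. ROWS is JSON, a list of rows, each an object of numbers: "tx", "ty", "tz": the shift along the tool's x, y, z in units of 40 mm (1.0 is 40 mm); "spin": the turn about the tool's z in units of 6 degrees (1.0 is 6 degrees); "hand": the finger opening in mm, from 0 to 91.2. In form: [{"tx": .., "ty": .., "tz": .., "spin": .., "hand": ..}, ...]. A call has 1 to 12 rows; each row is the pose to reach, as a shift and turn from the pose measured when the call began, along the tool's axes at that moment; what a row does not reach only later rows make up. A row lasts 1/12 s, in which the tool goes at most 41.7 mm and 7.16 degrees, less where a joint would pass 70% of its speed; a pose out of reach is approached as far as the arm can. A call with a gripper value outside its range is refused whole. The fingers move at their own pace and stop on an object; FORCE is the grip in N (left out, the last holds). Time passes only in rows, so rows that repeat a pose let the fingers close. It gives the time, the measured TCP pose, the force and the opening at its end, in the units of the state.
- robot.state(): the state, without advancing time (a new reading comes with each control period).
- optics.get_image(name): name is "scene" or "side" or "wrist"; returns the picture (480x640x3 uint8, blue, green, red); there is no depth.
- optics.camera_model(name): a dict with "vertical_fov" (degrees; the focal length in pixels is half the picture's height over the tangent of half this angle, whatever the lens; pixels are square), "cx", "cy" (the principal point, pixels), "dist_coeffs" ([k1, k2, p1, p2, k3] as OpenCV has them; the pictures are not rectified), "extrinsics" (4x4, takes a point from camera to world coordinates); the wrist camera has in their place "tool_from_camera" (4x4, takes a point from camera to tool coordinates, whose origin is the TCP and whose axes are the tool frame's). Camera axes: x right, y down, z forward; pixel columns grow to the right and rows downward; lengths in m; the calibration is good to about 2 mm. A picture is of the moment at which its call begins: read the wrist's pose just before it. camera_model takes no time and is no camera call.
- job.sign_off(): hands the job in, once; it reports no verdict.
The state is a dict: "clock": time; "joint_positions": joint angles; "dq": joint speeds; "joint_efforts": joint torques, N m; "tool_pos": TCP position; "tool_rot": TCP orientation; "contact_force": force on the tool from outside, world axes, zero at the start; "moment": the same for the moment, N m; "gripper_width": opening from 0.0 (shut) to 1.0 (fully open).
Only numpy, scipy, OpenCV 4.12 (cv2) and the standard library are available. Lean on these libraries where they do the work, as an engineer would, in place of code of your own. Each camera call takes 0.05 s, during which the arm holds its last target.

## Working session

There is one attempt and no reset: what is moved stays moved. The work goes in short steps, Python scripts to look and compute and a shell command to move; the robot and the scene stay as the last step left them, time stands still between calls to the robot, and variables do not carry over. Pictures are saved under pics/ and viewed, and the job is handed in when it is done.

```bash
mkdir -p pics; cat > h.py <<'E'
import numpy as np, cv2, json
from plant import robot, optics, job
from scipy.spatial.transform import Rotation as R
def snap(n,f):
    im=optics.get_image(n); cv2.imwrite('pics/'+f+'.png',im); return im
def toolT():
    s=robot.state(); T=np.eye(4); T[:3,:3]=R.from_quat(s['tool_rot']).as_matrix(); T[:3,3]=s['tool_pos']; return T
def cam(n,T=None):
    m=optics.camera_model(n); f=240/np.tan(np.radians(m['vertical_fov'])/2)
    K=np.array([[f,0,m['cx']],[0,f,m['cy']],[0,0,1]]); d=np.array(m['dist_coeffs'],float)
    E=np.array(m['extrinsics']) if 'extrinsics' in m else T@np.array(m['tool_from_camera'])
    return K,d,E
def ray(c,uv):
    K,d,E=c; p=cv2.undistortPoints(np.array([[uv]],float),K,d)[0,0]
    v=E[:3,:3]@np.array([p[0],p[1],1]); return E[:3,3],v/np.linalg.norm(v)
def atz(c,uv,z):
    o,v=ray(c,uv); return o+v*(z-o[2])/v[2]
def proj(c,P):
    K,d,E=c; Ei=np.linalg.inv(E); return cv2.projectPoints(np.atleast_2d(np.array(P,float)),cv2.Rodrigues(Ei[:3,:3])[0],Ei[:3,3],K,d)[0][:,0]
def tri(obs):
    A=np.zeros((3,3));b=np.zeros(3)
    for c,uv in obs:
        o,v=ray(c,uv);M=np.eye(3)-np.outer(v,v);A+=M;b+=M@o
    X=np.linalg.solve(A,b); return X,[np.linalg.norm(np.cross(X-ray(c,uv)[0],ray(c,uv)[1])) for c,uv in obs]
E
python3 - <<'E'
from h import *
print(robot.state()); T=toolT(); print(T.round(4))
for n in ['scene','side','wrist']:
    m=optics.camera_model(n); print(n,{k:np.round(v,4).tolist() for k,v in m.items() if k!='name'})
    snap(n,n+'0')
print(T.tolist())
E
```

```text
{'clock': 0.0, 'joint_positions': array([ 1.31472544e+00,  3.79375862e-01,  1.73476510e+00, -4.29860108e-05,
        1.02847676e+00, -3.33065141e-02]), 'dq': array([-0.00061091, -0.00056209, -0.00097001, -0.00030259, -0.00073133,
       -0.00055139]), 'joint_efforts': array([ 3.41782776e-03, -7.63702297e+01, -4.34392977e+01,  6.51039742e-02,
        4.22240084e-02, -7.85387192e-05]), 'tool_pos': array([0.15457218, 0.68233202, 0.21331888]), 'tool_rot': array([ 7.81314453e-01,  6.24137375e-01, -3.99884796e-04,  3.21129197e-04]), 'contact_force': array([-0.27897566, -0.83046551,  1.02074654]), 'moment': array([-0.04530446,  0.0050972 , -0.01888716]), 'gripper_width': 0.9993127634073327}
[[ 2.209e-01  9.753e-01 -2.000e-04  1.546e-01]
 [ 9.753e-01 -2.209e-01 -1.000e-03  6.823e-01]
 [-1.000e-03  0.000e+00 -1.000e+00  2.133e-01]
 [ 0.000e+00  0.000e+00  0.000e+00  1.000e+00]]
scene {'vertical_fov': 55.0849, 'cx': 317.732, 'cy': 241.3904, 'dist_coeffs': [-0.0678, 0.0, 0.0, 0.0, 0.0], 'extrinsics': [[0.7462, -0.4083, 0.5258, -0.0253], [-0.6656, -0.4733, 0.577, -0.6603], [0.0133, -0.7806, -0.625, 0.7454], [0.0, 0.0, 0.0, 1.0]]}
side {'vertical_fov': 43.7364, 'cx': 315.1728, 'cy': 227.8917, 'dist_coeffs': [-0.1729, 0.0, 0.0, 0.0, 0.0], 'extrinsics': [[-0.9996, -0.0105, -0.0258, 0.6051], [0.0157, 0.5503, -0.8348, 1.5428], [0.023, -0.8349, -0.5499, 1.0966], [0.0, 0.0, 0.0, 1.0]]}
wrist {'vertical_fov': 67.0412, 'cx': 311.9518, 'cy': 234.4901, 'dist_coeffs': [-0.0256, 0.0, 0.0, 0.0, 0.0], 'tool_from_camera': [[1.0, 0.0008, -0.0014, 0.0], [-0.0004, 0.9675, 0.2527, -0.0721], [0.0016, -0.2527, 0.9675, -0.171], [0.0, 0.0, 0.0, 1.0]]}
[[0.22090475455231262, 0.975295359998128, -0.0002240140728966159, 0.15457218035021844], [0.9752948463393936, -0.22090486812009025, -0.001000971859972981, 0.6823320246961871], [-0.0010257290097506152, 2.639672237536388e-06, -0.9999994739363771, 0.21331887867550559], [0.0, 0.0, 0.0, 1.0]]
```

View pics/scene0.png

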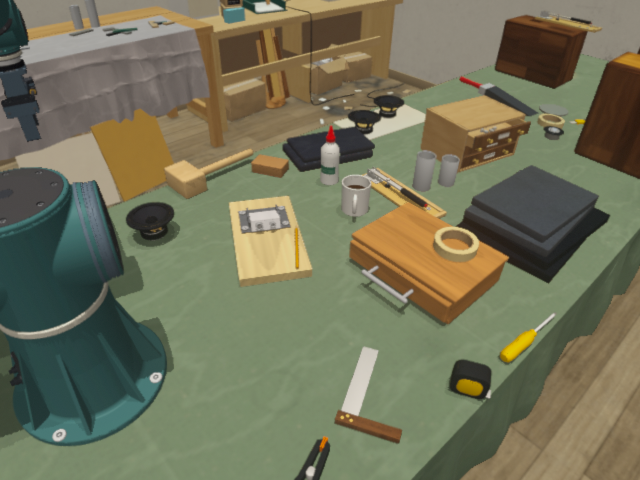

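View pics/side0.png

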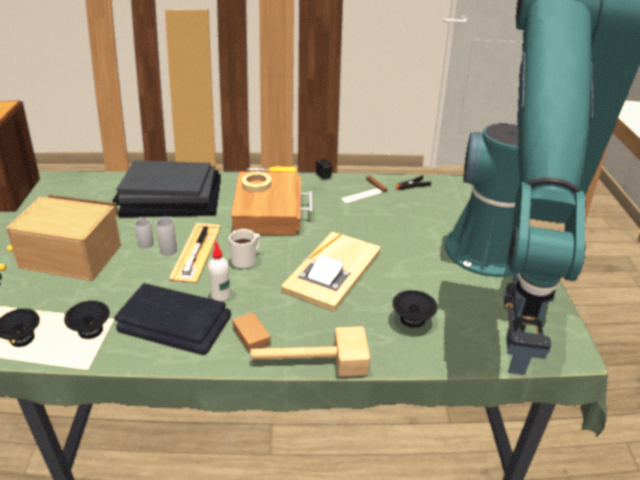

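View pics/wrist0.png

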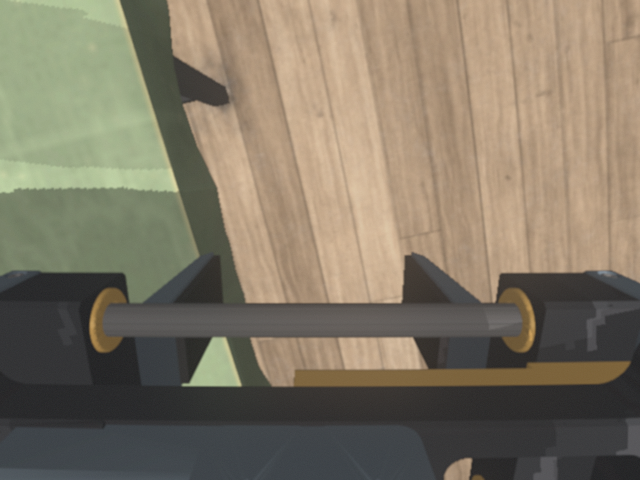

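```bash
python3 - <<'E'
import cv2
a=cv2.imread('pics/scene0.png'); b=cv2.imread('pics/side0.png')
cv2.imwrite('pics/c1.png',cv2.resize(a[185:290,220:320],None,fx=6,fy=5.7,interpolation=2))
cv2.imwrite('pics/c2.png',cv2.resize(b[225:310,275:390],None,fx=6.5,fy=6.5,interpolation=2))
cv2.imwrite('pics/c3.png',cv2.resize(a[200:320,340:510],None,fx=4.5,fy=4.5,interpolation=2))
cv2.imwrite('pics/c4.png',cv2.resize(b[160:245,225:325],None,fx=6.5,fy=6.5,interpolation=2))
E
```

```text
(no output)
```

View pics/c1.png

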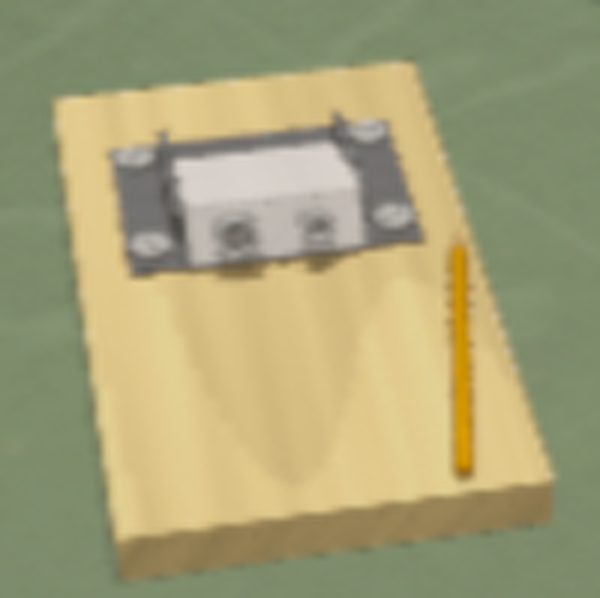

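View pics/c2.png

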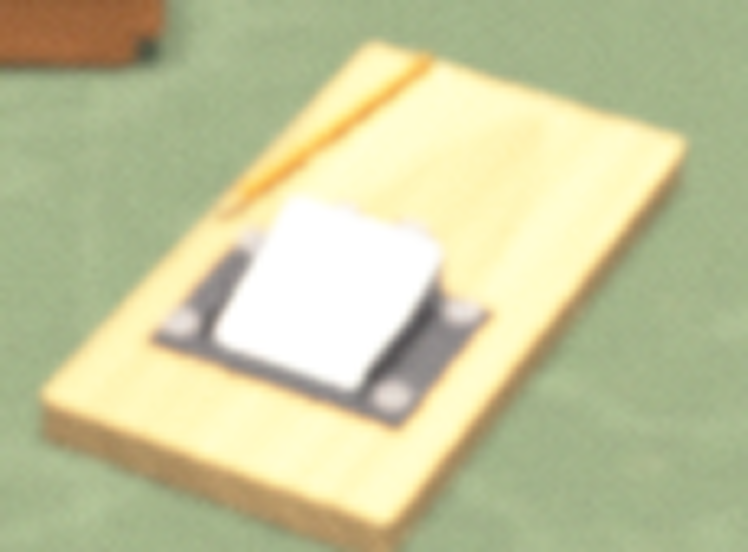

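View pics/c3.png

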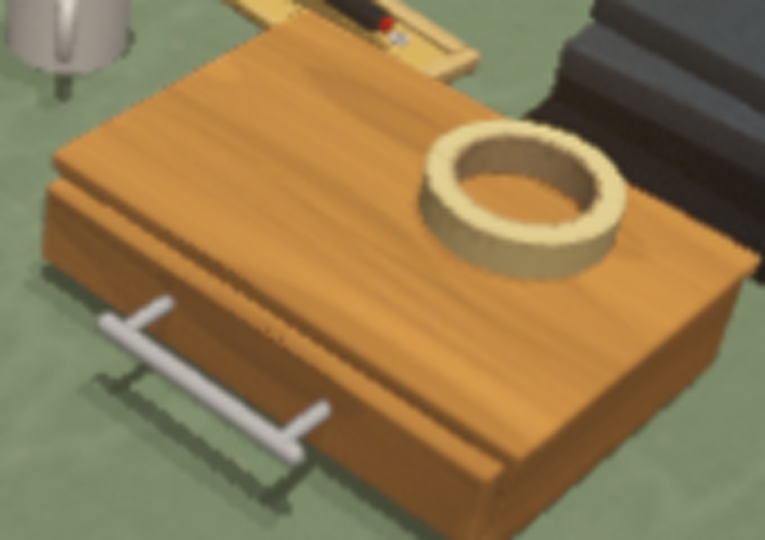

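View pics/c4.png

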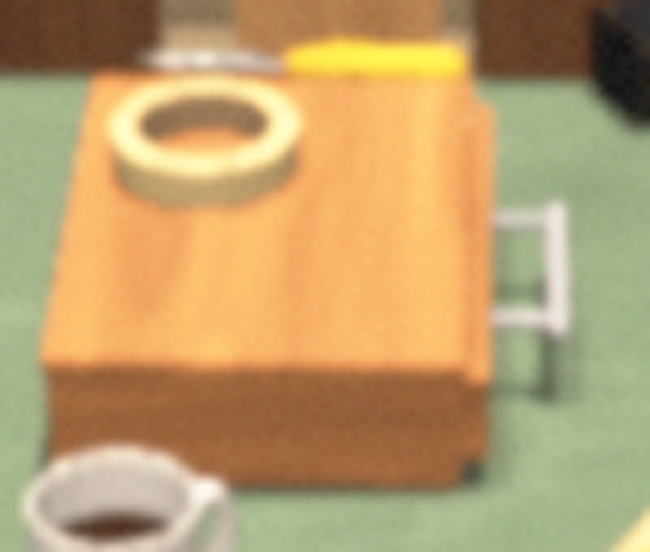

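```bash
python3 - <<'E'
from h import *
cs=cam('scene'); cd=cam('side')
hl=atz(cs,(362.9,271.6),.043);hr=atz(cs,(406.2,301.1),.043)
print('handle',hl,hr,np.linalg.norm(hl-hr),'mid',(hl+hr)/2,'ang',np.degrees(np.arctan2(*(hl-hr)[[1,0]])))
print('side',atz(cd,(310.8,192),.043),atz(cd,(310.8,210.8),.043))
c1=lambda u,v:(220+u/6,185+v/5.7)
print('tube',atz(cs,c1(238,237),.048),'narrow',atz(cs,c1(320,230),.048))
P={k:atz(cs,c1(*k),.025) for k in [(55,100),(415,63),(552,480),(115,540)]}
for k,v in P.items(): print(k,v)
c2=lambda u,v:(275+u/6.5,225+v/6.5)
for k in [(370,42),(685,142),(388,525),(42,400)]: print('side',k,atz(cd,c2(*k),.025))
c3=lambda u,v:(340+u/4.5,200+v/4.5)
for k in [(55,160),(520,460),(755,262),(305,15)]: print('chest top',k,atz(cs,c3(*k),.078))
print('mug',atz(cs,(354,214),0),'woofer',atz(cs,(152,236),0),'bottle', atz(cs,(330,184),0))
E
```

```text
handle [ 0.57023231 -0.16021951  0.043     ] [ 0.57284113 -0.28490525  0.043     ] 0.12471302352700944 mid [ 0.57153672 -0.22256238  0.043     ] ang 91.19863225188247
side [ 0.56755786 -0.28654465  0.043     ] [ 0.56876255 -0.16051396  0.043     ]
tube [0.49028751 0.12389066 0.048     ] narrow [0.51954051 0.10551527 0.048     ]
(55, 100) [0.50889339 0.29635951 0.025     ]
(415, 63) [0.65686336 0.21265633 0.025     ]
(552, 480) [ 0.50165846 -0.06380173  0.025     ]
(115, 540) [0.35337068 0.01739891 0.025     ]
side (370, 42) [ 0.50102714 -0.06412457  0.025     ]
side (685, 142) [0.35237545 0.01984746 0.025     ]
side (388, 525) [0.50763554 0.3015416  0.025     ]
side (42, 400) [0.65533261 0.22011977 0.025     ]
chest top (55, 160) [ 0.61257588 -0.08087622  0.078     ]
chest top (520, 460) [ 0.61597868 -0.3719604   0.078     ]
chest top (755, 262) [ 0.82145568 -0.3706946   0.078     ]
chest top (305, 15) [ 0.81983641 -0.07903053  0.078     ]
mug [0.76079202 0.05320361 0.        ] woofer [0.28635593 0.33002788 0.        ] bottle [0.81839859 0.21403406 0.        ]
```

```bash
python3 -m pendant '[{"tx":-7.4,"ty":10.5,"tz":0,"spin":12.7,"hand":36},{"tx":-7.4,"ty":10.5,"tz":0,"spin":12.7,"hand":36},{"tx":-7.4,"ty":10.5,"tz":0,"spin":12.7,"hand":36},{"tx":-7.4,"ty":10.5,"tz":0,"spin":12.7,"hand":36},{"tx":-7.4,"ty":10.5,"tz":0,"spin":12.7,"hand":36},{"tx":-7.4,"ty":10.5,"tz":0,"spin":12.7,"hand":36},{"tx":-7.4,"ty":10.5,"tz":0,"spin":12.7,"hand":36},{"tx":-7.4,"ty":10.5,"tz":0,"spin":12.7,"hand":36},{"tx":-7.4,"ty":10.5,"tz":0,"spin":12.7,"hand":36},{"tx":-7.4,"ty":10.5,"tz":0,"spin":12.7,"hand":36},{"tx":-7.4,"ty":10.5,"tz":0,"spin":12.7,"hand":36},{"tx":-7.4,"ty":10.5,"tz":0,"spin":12.7,"hand":36}]' 20
cat >> h.py <<'E'
def goto(P,yaw):
    """rows' values to bring TCP to P with tool-x yaw (deg), tool down"""
    T=toolT(); d=T[:3,:3].T@(np.array(P)-T[:3,3])/.04
    y=np.degrees(np.arctan2(T[1,0],T[0,0])); s=-((yaw-y+180)%360-180)/6
    print('tx %.3f ty %.3f tz %.3f spin %.3f'%(*d,s),'| now',T[:3,3].round(4),'yaw %.2f'%y,'tilt',T[:3,2].round(4))
E
python3 -c "
from h import *
goto((.57,-.223,.15),.5); goto((.57,-.223,.024),.5)"
```

```text
clock: 1.15
tool_pos: [0.4904, 0.3095, 0.2137]
tool_rot: [1.0, 0.006, -0.0, 0.0]
contact_force: [0.3, 0.6, -0.2]
gripper_width: 0.397
tx 1.823 ty 13.335 tz 1.603 spin 0.036 | now [0.4904 0.3095 0.2137] yaw 0.72 tilt [-2.e-04 -8.e-04 -1.e+00]
tx 1.823 ty 13.332 tz 4.753 spin 0.036 | now [0.4904 0.3095 0.2137] yaw 0.72 tilt [-2.e-04 -8.e-04 -1.e+00]
```

```bash
python3 -m pendant '[{"tx":0.2,"ty":3.6,"tz":0.0,"spin":0,"hand":36},{"tx":0.2,"ty":3.6,"tz":0.0,"spin":0,"hand":36},{"tx":0.2,"ty":3.6,"tz":0.0,"spin":0,"hand":36},{"tx":0.2,"ty":3.6,"tz":0.0,"spin":0,"hand":36},{"tx":0.2,"ty":3.6,"tz":0.0,"spin":0,"hand":36}]' 20
python3 -c "
from h import *
goto((.57,-.223,.15),.5); np.save('Tj.npy',toolT()); snap('wrist','wj')"
```

```text
clock: 1.57
tool_pos: [0.5001, 0.1622, 0.2137]
tool_rot: [1.0, 0.005, -0.0, 0.001]
contact_force: [-0.1, 0.7, -0.2]
gripper_width: 0.398
tx 1.658 ty 9.644 tz 1.604 spin 0.007 | now [0.5001 0.1622 0.2137] yaw 0.54 tilt [-6.0e-04 -1.3e-03 -1.0e+00]
```

View pics/wj.png

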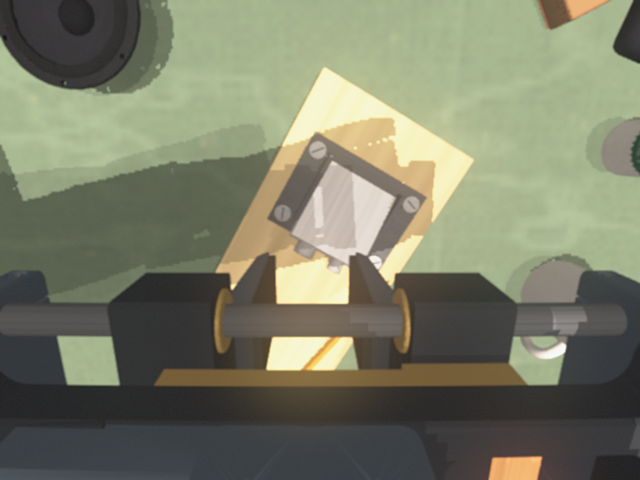

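```bash
python3 -c "
import cv2
a=cv2.imread('pics/wj.png'); cv2.imwrite('pics/c5.png',cv2.resize(a[120:280,260:440],None,fx=4.4,fy=3.75,interpolation=2) if 0 else cv2.resize(a[130:280,260:440],None,fx=4,fy=4,interpolation=2))"
```

```text
(no output)
```

View pics/c5.png

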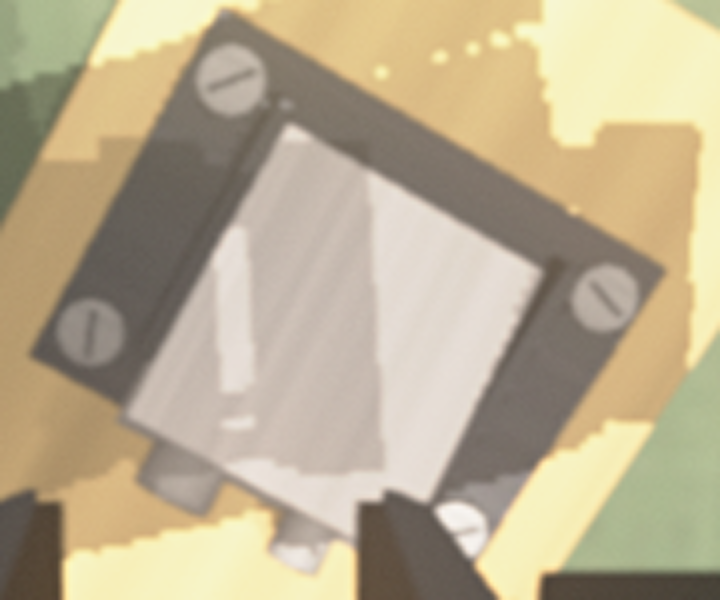

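```bash
cat > ov.py <<'E'
from h import *
import sys
def tubepts(m,head,r,s):
    h=np.radians(head);t=np.radians(20)
    ax=np.array([np.cos(t)*np.cos(h),np.cos(t)*np.sin(h),-np.sin(t)]);ay=np.array([-np.sin(h),np.cos(h),0]);az=np.cross(ax,ay)
    a=np.linspace(0,2*np.pi,60)
    return np.array(m)+s*ax+r*(np.outer(np.cos(a),ay)+np.outer(np.sin(a),az))
if __name__=='__main__':
    x,y,h=map(float,sys.argv[1:4])
    m=[x,y,.048]; hh=np.radians(h); n=[x+.034*np.sin(hh),y-.034*np.cos(hh),.048]
    def draw(im,c,x0,y0,w,hgt,f,name):
        o=cv2.resize(im[y0:y0+hgt,x0:x0+w],None,fx=f,fy=f,interpolation=2)
        for mm,r,s,col in [(m,.010,0,(0,0,255)),(m,.0065,0,(255,0,0)),(m,.010,.012,(0,200,0)),(n,.004,0,(255,0,0)),(n,.010,.0,(200,0,200))]:
            p=((proj(c,tubepts(mm,h,r,s))-[x0,y0]+.5)*f).astype(int)
            cv2.polylines(o,[p],True,col,1)
        cv2.imwrite('pics/'+name+'.png',o)
    draw(cv2.imread('pics/wj.png'),cam('wrist',np.load('Tj.npy')),270,210,100,75,8,sys.argv[4]+'w')
    draw(cv2.imread('pics/scene0.png'),cam('scene'),235,205,65,40,12,sys.argv[4]+'s')
E
python3 ov.py .490 .124 61 ov1
python3 - <<'E'
from h import *
c=cam('wrist',np.load('Tj.npy'))
f=lambda u,v:(260+u/4,130+v/4)
P=[atz(c,f(*k),.025+.003) for k in [(225,10),(663,270),(32,355)]]
print(P); a=P[0]-P[2]; print(np.degrees(np.arctan2(a[1],a[0]))); a=P[0]-P[1]; print(np.degrees(np.arctan2(a[1],a[0]))-90)
a=atz(c,(325,68),.025)-atz(c,(218,270),.025);print(np.degrees(np.arctan2(a[1],a[0])))
print('mouth',(atz(c,f(137,483),.048)+atz(c,f(212,517),.048))/2, 'panel corners',atz(c,(325,68),.025),atz(c,(474,159),.025))
E
```

```text
[array([0.50210274, 0.23964785, 0.028     ]), array([0.6116959, 0.1786388, 0.028    ]), array([0.45459838, 0.15541828, 0.028     ])]
60.57757561328744
60.89589669519026
61.14308015321807
mouth [0.49109355 0.1239723  0.048     ] panel corners [0.50945209 0.29719177 0.025     ] [0.65678561 0.21668117 0.025     ]
```

View pics/ov1w.png

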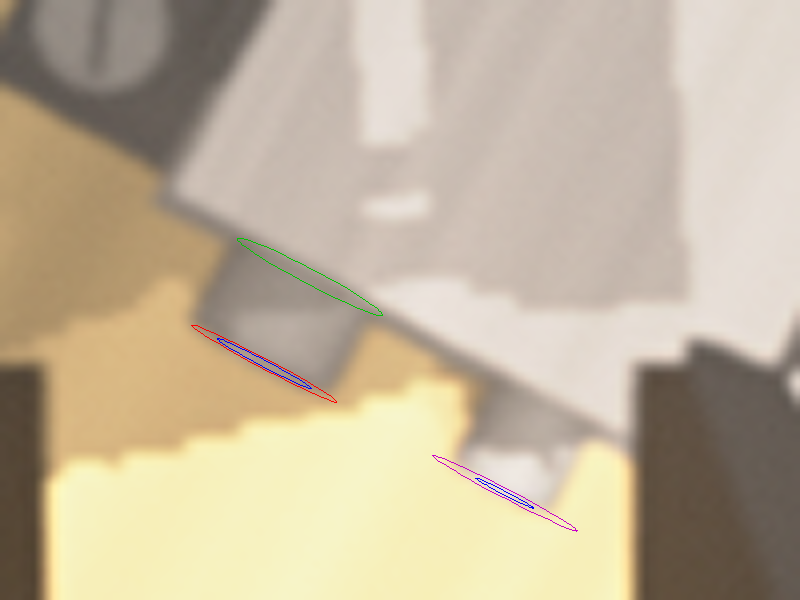

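View pics/ov1s.png

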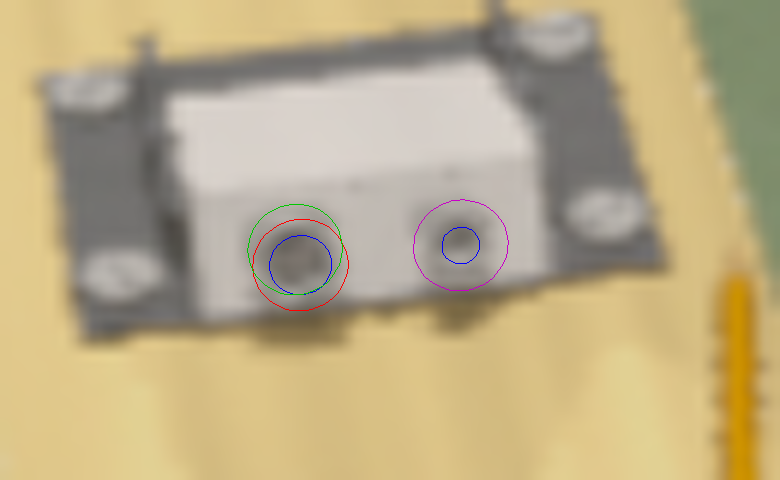

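```bash
python3 -m pendant '[{"tx":1.65,"ty":9.65,"tz":1.4,"spin":0,"hand":36},{"tx":1.65,"ty":9.65,"tz":1.4,"spin":0,"hand":36},{"tx":1.65,"ty":9.65,"tz":1.4,"spin":0,"hand":36},{"tx":1.65,"ty":9.65,"tz":1.4,"spin":0,"hand":36},{"tx":1.65,"ty":9.65,"tz":1.4,"spin":0,"hand":36},{"tx":1.65,"ty":9.65,"tz":1.4,"spin":0,"hand":36},{"tx":1.65,"ty":9.65,"tz":1.4,"spin":0,"hand":36},{"tx":1.65,"ty":9.65,"tz":1.4,"spin":0,"hand":36},{"tx":1.65,"ty":9.65,"tz":1.4,"spin":0,"hand":36},{"tx":1.65,"ty":9.65,"tz":1.4,"spin":0,"hand":36},{"tx":1.65,"ty":9.65,"tz":1.4,"spin":0,"hand":36},{"tx":1.65,"ty":9.65,"tz":1.4,"spin":0,"hand":36}]' 20
python3 -c "
from h import *
goto((.57,-.223,.026),.5); np.save('Th.npy',toolT()); snap('wrist','wh')"
```

```text
clock: 2.62
tool_pos: [0.5703, -0.2214, 0.1576]
tool_rot: [1.0, 0.004, -0.0, 0.0]
contact_force: [0.3, -0.3, -0.0]
gripper_width: 0.394
tx -0.005 ty 0.038 tz 3.289 spin -0.001 | now [ 0.5703 -0.2214  0.1576] yaw 0.49 tilt [-9.e-04 -4.e-04 -1.e+00]
```

View pics/wh.png

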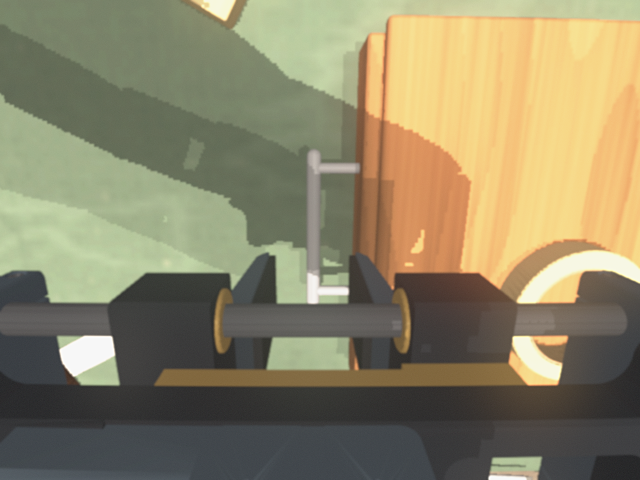

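```bash
python3 -m pendant '[{"tx":0,"ty":0,"tz":3.3,"spin":0,"hand":36},{"tx":0,"ty":0,"tz":3.3,"spin":0,"hand":36},{"tx":0,"ty":0,"tz":3.3,"spin":0,"hand":36},{"tx":0,"ty":0,"tz":3.3,"spin":0,"hand":36},{"tx":0,"ty":0,"tz":3.3,"spin":0,"hand":5},{"tx":0,"ty":0,"tz":3.3,"spin":0,"hand":5},{"tx":0,"ty":0,"tz":3.3,"spin":0,"hand":5},{"tx":0,"ty":0,"tz":3.3,"spin":0,"hand":5},{"tx":0,"ty":0,"tz":3.3,"spin":0,"hand":5}]' 20
python3 -c "
from h import *
goto((.429,-.223,.026),.5)"
```

```text
clock: 3.42
tool_pos: [0.5711, -0.221, 0.0282]
tool_rot: [1.0, 0.005, 0.001, 0.001]
contact_force: [-2.9, 2.0, 12.3]
gripper_width: 0.113
tx -3.554 ty 0.015 tz 0.049 spin 0.009 | now [ 0.5711 -0.221   0.0282] yaw 0.55 tilt [ 0.0015 -0.0014 -1.    ]
```

```bash
python3 -m pendant '[{"tx":-1.0,"ty":0,"tz":0,"spin":0,"hand":5},{"tx":-2.0,"ty":0,"tz":0,"spin":0,"hand":5},{"tx":-3.0,"ty":0,"tz":0,"spin":0,"hand":5},{"tx":-3.5,"ty":0,"tz":0,"spin":0,"hand":5},{"tx":-3.6,"ty":0,"tz":0,"spin":0,"hand":5},{"tx":-3.6,"ty":0,"tz":0,"spin":0,"hand":5},{"tx":-3.6,"ty":0,"tz":0,"spin":0,"hand":5}]'
python3 -c "
from h import *
goto((.429,-.223,.026),.5); snap('scene','s2')"
```

```text
clock: 4.0
tool_pos: [0.427, -0.2224, 0.0294]
tool_rot: [1.0, 0.004, 0.001, 0.001]
contact_force: [-0.9, 8.5, 7.2]
gripper_width: 0.114
tx 0.049 ty 0.016 tz 0.086 spin -0.004 | now [ 0.427  -0.2224  0.0294] yaw 0.48 tilt [ 0.0025 -0.0014 -1.    ]
```

View pics/s2.png

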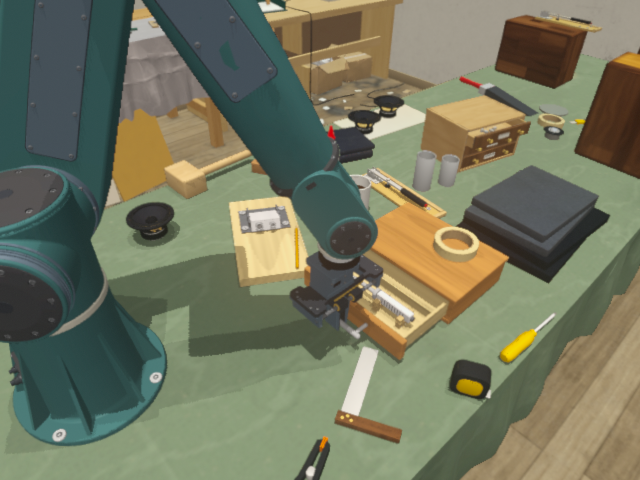

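```bash
python3 -m pendant '[{"tx":0,"ty":0,"tz":0,"spin":0,"hand":36},{"tx":0,"ty":0,"tz":0,"spin":0,"hand":36},{"tx":0,"ty":0,"tz":0,"spin":0,"hand":36},{"tx":0,"ty":0,"tz":-3.8,"spin":0,"hand":36},{"tx":0,"ty":0,"tz":-3.8,"spin":0,"hand":36},{"tx":0,"ty":0,"tz":-3.8,"spin":0,"hand":36},{"tx":0,"ty":0,"tz":-3.8,"spin":0,"hand":36},{"tx":2.8,"ty":1.2,"tz":-3.8,"spin":0,"hand":36},{"tx":2.8,"ty":1.2,"tz":-3.8,"spin":0,"hand":36},{"tx":2.8,"ty":1.2,"tz":-3.8,"spin":0,"hand":36},{"tx":2.8,"ty":1.2,"tz":-3.8,"spin":0,"hand":36}]'
python3 -c "
from h import *
goto((.539,-.223,.1),.5); np.save('Tg.npy',toolT()); snap('wrist','wg');snap('scene','s3');snap('side','d3')"
```

```text
clock: 4.97
tool_pos: [0.5448, -0.2718, 0.1831]
tool_rot: [1.0, 0.004, 0.003, 0.002]
contact_force: [-0.9, 0.7, -0.5]
gripper_width: 0.392
tx -0.149 ty -1.228 tz 2.073 spin 0.000 | now [ 0.5448 -0.2718  0.1831] yaw 0.50 tilt [ 0.0069 -0.0038 -1.    ]
```

View pics/wg.png

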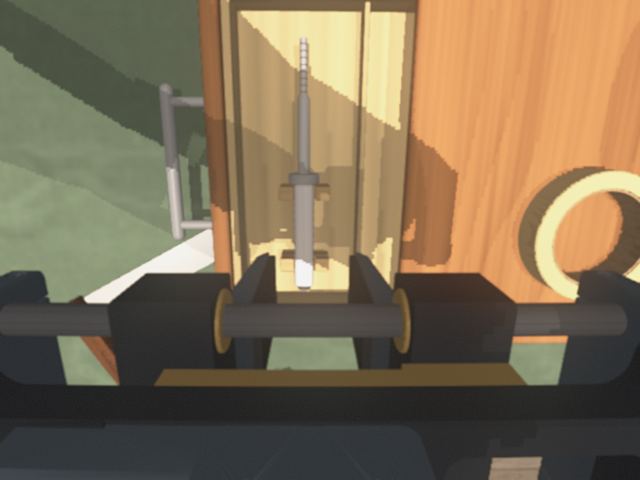

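View pics/s3.png

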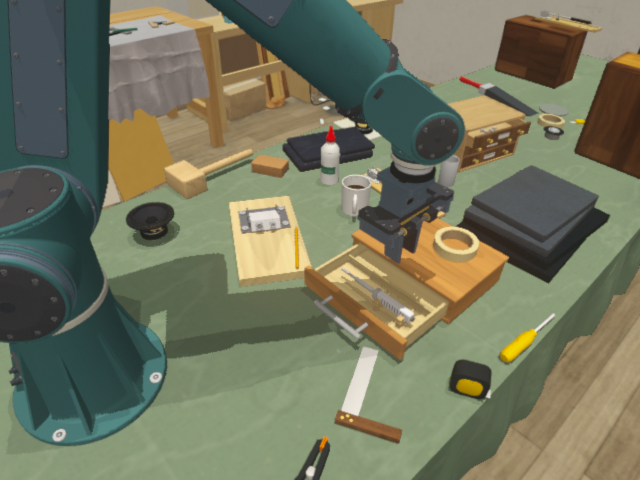

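```bash
python3 - <<'E'
from h import *
c=cam('wrist',np.load('Tg.npy'))
for z in (.035,.04,.045,.05):
    a=atz(c,(303.5,174),z);b=atz(c,(304,288),z+.011);t=atz(c,(304,38),z)
    print(z,a.round(4),b.round(4),'len',(a-b)[1].round(4),'tip',t.round(4),'c-tip',(t-a)[1])
a=cv2.imread('pics/wg.png');cv2.imwrite('pics/c6.png',cv2.resize(a[20:300,220:420],None,fx=3.5,fy=2.1) if 0 else cv2.resize(a[150:300,230:390],None,fx=4,fy=4,interpolation=2))
a=cv2.imread('pics/s3.png');cv2.imwrite('pics/c7.png',cv2.resize(a[230:360,300:450],None,fx=4.5,fy=4.5,interpolation=2))
E
```

```text
0.035 [ 0.5369 -0.2304  0.035 ] [ 0.5379 -0.3328  0.046 ] len 0.1024 tip [ 0.5369 -0.1221  0.035 ] c-tip 0.10825779084441689
0.04 [ 0.537  -0.2299  0.04  ] [ 0.5379 -0.3306  0.051 ] len 0.1007 tip [ 0.537  -0.1233  0.04  ] c-tip 0.10656005320388087
0.045 [ 0.5371 -0.2294  0.045 ] [ 0.538  -0.3284  0.056 ] len 0.099 tip [ 0.5371 -0.1245  0.045 ] c-tip 0.10486231556334485
0.05 [ 0.5371 -0.2289  0.05  ] [ 0.5381 -0.3263  0.061 ] len 0.0974 tip [ 0.5372 -0.1258  0.05  ] c-tip 0.10316457792280881
```

View pics/c6.png

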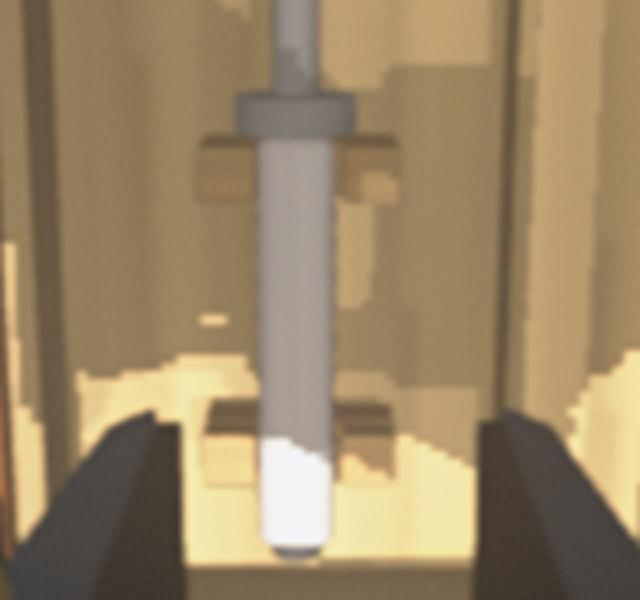

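View pics/c7.png

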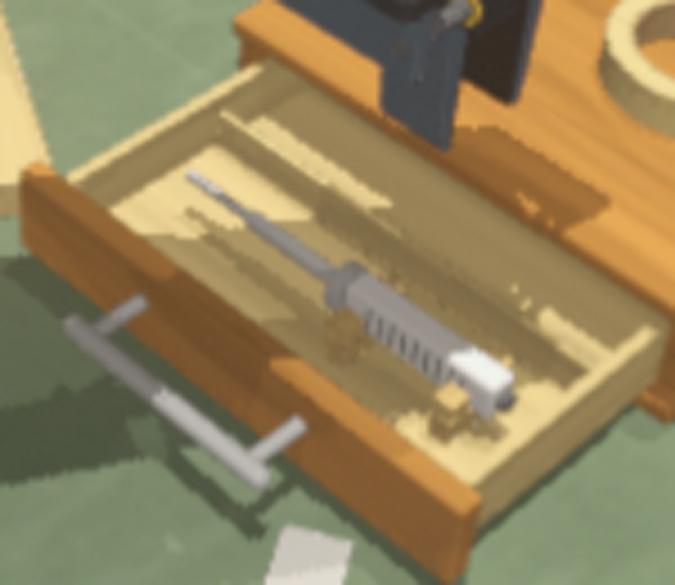

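```bash
python3 - <<'E'
from h import *
c=cam('wrist',np.load('Tg.npy'))
# saddle top faces, z~ gauge axis
for z in (.037,.042):
    print([atz(c,(230+300/4,150+v/4),z).round(4)[1] for v in (150,202,418,485)])
# side wall top inner etc
goto((.5378,-.279,.09),.5)
K=cam('scene')
f=lambda u,v:(300+u/4.5,230+v/4.5)
print('tip scene',[atz(K,f(190,176),z).round(4) for z in (.035,.04,.045)])
print('floor? wall top at chest',atz(K,f(665,335),.065))
E
```

```text
[np.float64(-0.2419), np.float64(-0.2534), np.float64(-0.3035), np.float64(-0.3198)]
[np.float64(-0.2412), np.float64(-0.2525), np.float64(-0.3018), np.float64(-0.3179)]
tx -0.036 ty 0.247 tz 2.288 spin -0.001 | now [ 0.539  -0.269   0.1815] yaw 0.50 tilt [ 0.0019 -0.0011 -1.    ]
tip scene [array([ 0.5471, -0.1173,  0.035 ]), array([ 0.5431, -0.1212,  0.04  ]), array([ 0.5391, -0.125 ,  0.045 ])]
floor? wall top at chest [ 0.61111658 -0.35936942  0.065     ]
```

```bash
python3 -m pendant '[{"tx":0,"ty":0.25,"tz":1.0,"spin":0,"hand":28},{"tx":0,"ty":0.25,"tz":1.0,"spin":0,"hand":28},{"tx":0,"ty":0.25,"tz":1.0,"spin":0,"hand":28},{"tx":0,"ty":0.25,"tz":1.0,"spin":0,"hand":28},{"tx":0,"ty":0.25,"tz":1.0,"spin":0,"hand":28}]'
python3 -c "
from h import *
goto((.5378,-.279,.03),.5); np.save('Tg.npy',toolT()); im=snap('wrist','wg2');goto((.5378,-.279,.03),.5)"
```

```text
clock: 5.53
tool_pos: [0.5395, -0.2791, 0.1432]
tool_rot: [1.0, 0.004, 0.002, 0.001]
contact_force: [-1.0, 0.2, -0.6]
gripper_width: 0.305
tx -0.051 ty -0.008 tz 2.829 spin -0.001 | now [ 0.5395 -0.2791  0.1432] yaw 0.50 tilt [ 0.0034 -0.0019 -1.    ]
tx -0.056 ty -0.010 tz 2.830 spin 0.000 | now [ 0.5396 -0.2791  0.1432] yaw 0.50 tilt [ 0.0036 -0.0021 -1.    ]
```

View pics/wg2.png

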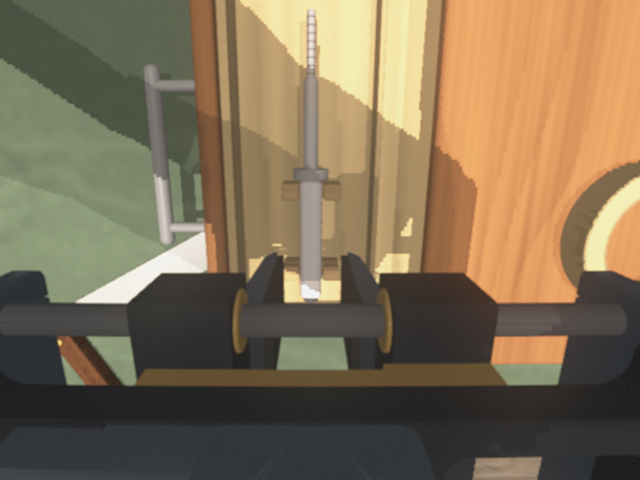

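```bash
python3 - <<'E'
from h import *
c=cam('wrist',np.load('Tg.npy'))
for z in (.037,.04,.043,.046):
    a=atz(c,(310.5,169.5),z);b=atz(c,(311,297),z+.011);t=atz(c,(311.5,10),z)
    print(z,a.round(4),b.round(4),'len',(a-b)[1].round(4),'tip',t.round(4),'c-tip',(t-a)[1], 'sad',[atz(c,(311,v),z).round(4)[1] for v in (182,199,256,280)])
a=cv2.imread('pics/wg2.png');cv2.imwrite('pics/c6.png',cv2.resize(a[150:310,230:390],None,fx=4,fy=3.7,interpolation=2))
E
```

```text
0.037 [ 0.5371 -0.2301  0.037 ] [ 0.5383 -0.3294  0.048 ] len 0.0994 tip [ 0.5369 -0.1217  0.037 ] c-tip 0.1083523584909006 sad [np.float64(-0.2395), np.float64(-0.2525), np.float64(-0.2987), np.float64(-0.3194)]
0.04 [ 0.5371 -0.2298  0.04  ] [ 0.5383 -0.3281  0.051 ] len 0.0983 tip [ 0.5369 -0.1226  0.04  ] c-tip 0.10717891811305078 sad [np.float64(-0.2391), np.float64(-0.2521), np.float64(-0.2977), np.float64(-0.3182)]
0.043 [ 0.5371 -0.2296  0.043 ] [ 0.5383 -0.3267  0.054 ] len 0.0971 tip [ 0.5369 -0.1236  0.043 ] c-tip 0.10600547773520093 sad [np.float64(-0.2388), np.float64(-0.2516), np.float64(-0.2968), np.float64(-0.317)]
0.046 [ 0.5371 -0.2293  0.046 ] [ 0.5383 -0.3253  0.057 ] len 0.096 tip [ 0.5369 -0.1245  0.046 ] c-tip 0.10483203735735108 sad [np.float64(-0.2384), np.float64(-0.2511), np.float64(-0.2958), np.float64(-0.3158)]
```

View pics/c6.png

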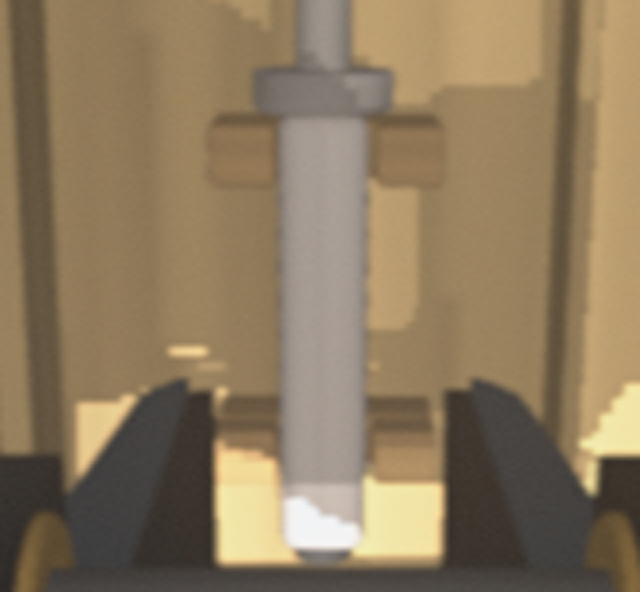

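```bash
python3 -m pendant '[{"tx":-0.05,"ty":0.02,"tz":1.5,"spin":0,"hand":28},{"tx":-0.05,"ty":0.02,"tz":2.2,"spin":0,"hand":28},{"tx":-0.05,"ty":0.02,"tz":2.8,"spin":0,"hand":28},{"tx":-0.05,"ty":0.02,"tz":3.0,"spin":0,"hand":28},{"tx":-0.05,"ty":0.02,"tz":3.0,"spin":0,"hand":28},{"tx":-0.05,"ty":0.02,"tz":3.0,"spin":0,"hand":8},{"tx":-0.05,"ty":0.02,"tz":3.0,"spin":0,"hand":8},{"tx":-0.05,"ty":0.02,"tz":3.0,"spin":0,"hand":8},{"tx":-0.05,"ty":0.02,"tz":3.0,"spin":0,"hand":8},{"tx":-0.05,"ty":0.02,"tz":3.0,"spin":0,"hand":8}]' 25
python3 -c "
from h import *
goto((.5378,-.279,.14),.5)"
```

```text
clock: 6.42
tool_pos: [0.5389, -0.2806, 0.0246]
tool_rot: [1.0, 0.004, 0.003, 0.001]
contact_force: [-0.7, 1.5, 8.5]
gripper_width: 0.175
tx -0.013 ty -0.031 tz -2.884 spin 0.001 | now [ 0.5389 -0.2806  0.0246] yaw 0.51 tilt [ 0.0053 -0.003  -1.    ]
```

```bash
python3 -m pendant '[{"tx":0,"ty":0,"tz":-0.7,"spin":0,"hand":8},{"tx":0,"ty":0,"tz":-1.4,"spin":0,"hand":8},{"tx":0,"ty":0,"tz":-2.1,"spin":0,"hand":8},{"tx":0,"ty":0,"tz":-2.8,"spin":0,"hand":8},{"tx":0,"ty":0,"tz":-3.4,"spin":0,"hand":8},{"tx":0,"ty":0,"tz":-3.8,"spin":0,"hand":8},{"tx":0,"ty":0,"tz":-3.8,"spin":0,"hand":8},{"tx":0,"ty":0,"tz":-3.8,"spin":0,"hand":8},{"tx":0,"ty":0,"tz":-3.8,"spin":0,"hand":8}]' 25
python3 -c "
from h import *
goto((.64,-.05,.16),0); snap('scene','s4'); snap('side','d4');goto((.64,-.05,.16),0); print(robot.state()['contact_force'],robot.state()['moment'])"
```

```text
clock: 7.17
tool_pos: [0.5375, -0.2798, 0.1758]
tool_rot: [1.0, 0.004, 0.002, 0.001]
contact_force: [-0.0, -0.2, -1.8]
gripper_width: 0.172
tx 2.611 ty -5.723 tz 0.392 spin 0.084 | now [ 0.5375 -0.2798  0.1758] yaw 0.50 tilt [ 0.0044 -0.0025 -1.    ]
tx 2.615 ty -5.721 tz 0.379 spin 0.084 | now [ 0.5374 -0.2797  0.1753] yaw 0.51 tilt [ 0.0035 -0.002  -1.    ]
[ 0.14831869 -0.18735471 -3.15986902] [-0.14853038  0.07058517 -0.06053557]
```

View pics/s4.png

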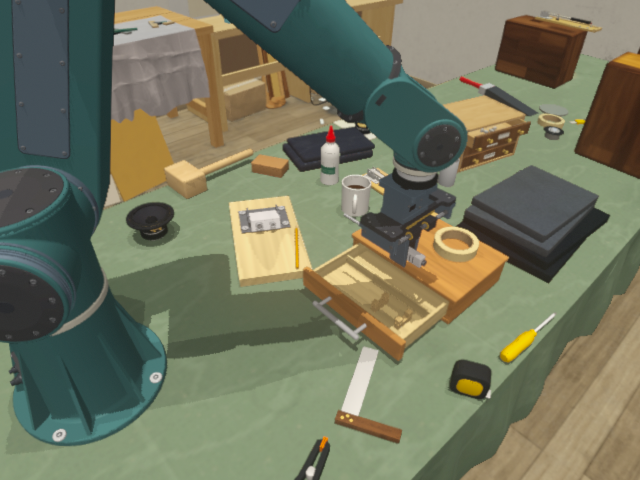

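View pics/d4.png

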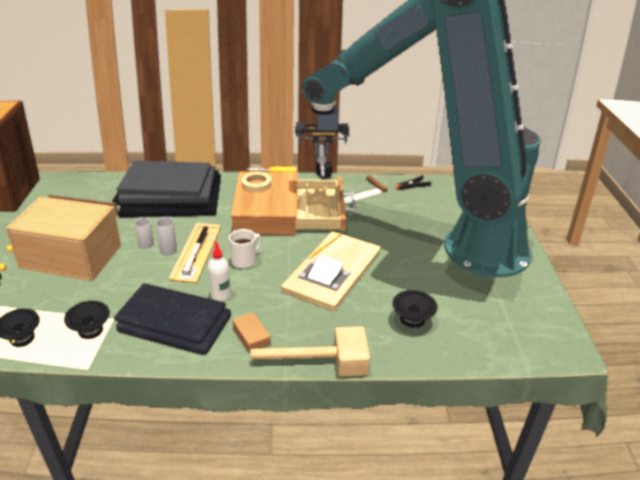

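```bash
python3 -m pendant '[{"tx":2.55,"ty":-5.85,"tz":0,"spin":0,"hand":8},{"tx":2.55,"ty":-5.85,"tz":0,"spin":0,"hand":8},{"tx":2.55,"ty":-5.85,"tz":0,"spin":0,"hand":8},{"tx":2.55,"ty":-5.85,"tz":0,"spin":0,"hand":8},{"tx":2.55,"ty":-5.85,"tz":0,"spin":0,"hand":8},{"tx":2.55,"ty":-5.85,"tz":0.5,"spin":0,"hand":8},{"tx":2.55,"ty":-5.9,"tz":1.5,"spin":0,"hand":8},{"tx":2.55,"ty":-5.9,"tz":2.0,"spin":0,"hand":8},{"tx":2.55,"ty":-5.9,"tz":2.0,"spin":0,"hand":8},{"tx":2.55,"ty":-5.9,"tz":2.0,"spin":0,"hand":8}]' 25
python3 -c "
from h import *
snap('scene','s5'); snap('side','d5');goto((.64,-.044,.071),.5); print(robot.state()['contact_force'],robot.state()['moment'])
a=cv2.imread('pics/s5.png');cv2.imwrite('pics/c8.png',cv2.resize(a[170:320,300:470],None,fx=4,fy=4,interpolation=2))
a=cv2.imread('pics/d5.png');cv2.imwrite('pics/c9.png',cv2.resize(a[130:270,220:380],None,fx=4,fy=4,interpolation=2))
"
```

```text
clock: 8.1
tool_pos: [0.6364, -0.0429, 0.0936]
tool_rot: [1.0, 0.005, -0.0, 0.001]
contact_force: [0.7, -0.8, -1.1]
gripper_width: 0.174
tx 0.042 ty 0.010 tz 0.633 spin -0.005 | now [ 0.6382 -0.0436  0.0963] yaw 0.47 tilt [ 0.0045 -0.0021 -1.    ]
[ 0.45468965  0.61762249 -2.14288587] [-0.14527481  0.02831853 -0.00278075]
```

View pics/c8.png

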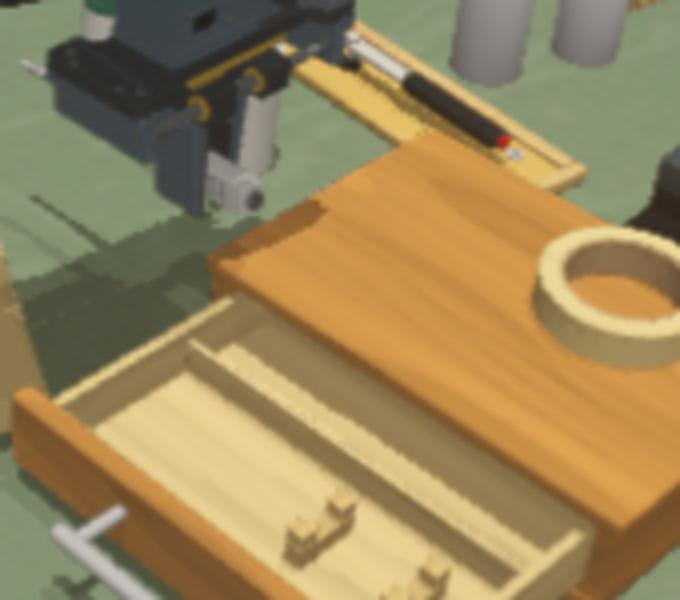

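View pics/c9.png

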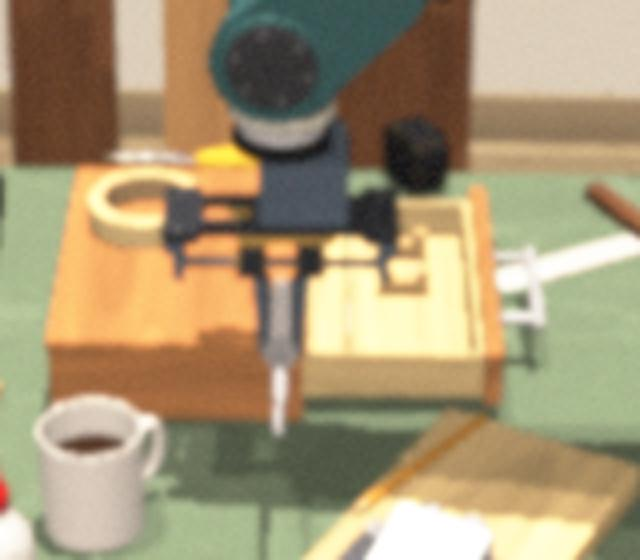

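```bash
python3 -m pendant '[{"tx":0,"ty":0,"tz":0.2,"spin":0,"hand":8},{"tx":0,"ty":0,"tz":0.4,"spin":0,"hand":8},{"tx":0,"ty":0,"tz":0.5,"spin":0,"hand":8},{"tx":0,"ty":0,"tz":0.6,"spin":0,"hand":8},{"tx":0,"ty":0,"tz":0.65,"spin":0,"hand":8},{"tx":0,"ty":0,"tz":0.7,"spin":0,"hand":8},{"tx":0,"ty":0,"tz":0.75,"spin":0,"hand":8},{"tx":0,"ty":0,"tz":0.8,"spin":0,"hand":8},{"tx":0,"ty":0,"tz":0.8,"spin":0,"hand":8}]' 12
python3 -c "
from h import *
goto((.64,-.044,.0576),.5); np.save('Tp.npy',toolT()); snap('wrist','wp'); print(robot.state()['contact_force'],robot.state()['moment'])"
```

```text
clock: 8.95
tool_pos: [0.6385, -0.0435, 0.0642]
tool_rot: [1.0, 0.004, 0.002, 0.001]
contact_force: [-0.3, 0.6, -1.2]
gripper_width: 0.173
tx 0.038 ty 0.012 tz 0.166 spin -0.005 | now [ 0.6385 -0.0435  0.0642] yaw 0.47 tilt [ 0.0047 -0.002  -1.    ]
[-0.1958588  -0.74775621 -1.75344181] [-0.12707655  0.05371579 -0.02238827]
```

View pics/wp.png

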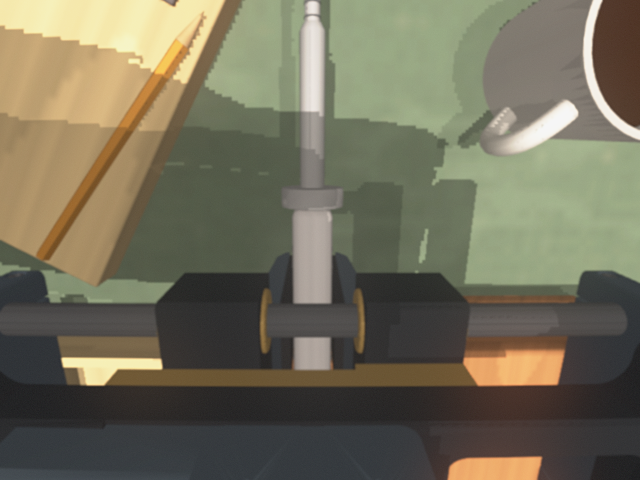

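```bash
cat >> h.py <<'E'
def gauge_pts(T,th,s=.0505,z=-.0175,y0=0,ds=(0,.062,.106)):
    t=np.radians(th)  # pin-down positive; gauge fwd = -tool y ; down = +tool z
    return [ (T@np.array([0,y0,z,1])+ np.r_[T[:3,:3]@(np.array([0,-np.cos(t),np.sin(t)])*(s+d)),0])[:3] for d in ds]
E
python3 - <<'E'
from h import *
T=np.load('Tp.npy');c=cam('wrist',T)
for th in (0,5,10,15,20): print(th,proj(c,gauge_pts(T,th)).round(1).tolist())
T=np.load('Tp.npy');cs=cam('scene');cd=cam('side')
E
```

```text
0 [[314.6, 190.0], [314.9, 29.1], [315.2, -104.4]]
5 [[314.5, 189.0], [314.7, 37.3], [314.9, -80.5]]
10 [[314.4, 189.0], [314.6, 46.5], [314.7, -57.6]]
15 [[314.4, 189.9], [314.4, 56.6], [314.5, -35.6]]
20 [[314.3, 191.5], [314.3, 67.3], [314.3, -14.5]]
```

```bash
python3 - <<'E'
from h import *
T=np.load('Tp.npy');c=cam('wrist',T)
for z in (-.0175,-.021,-.0245): print(z,[proj(c,gauge_pts(T,th,z=z,ds=(0,.058,.062))).round(1)[:,1].tolist() for th in (-5,0,5)])
snap('side','d6');snap('scene','s6')
a=cv2.imread('pics/s6.png');cv2.imwrite('pics/c8.png',cv2.resize(a[170:290,300:430],None,fx=5,fy=5,interpolation=2))
a=cv2.imread('pics/d6.png');cv2.imwrite('pics/c9.png',cv2.resize(a[150:270,230:350],None,fx=5,fy=5,interpolation=2))
a=cv2.imread('pics/wp.png');cv2.imwrite('pics/c10.png',cv2.resize(a[0:220,230:390],None,fx=4,fy=2.7) if 0 else cv2.resize(a[0:140,250:390],None,fx=4,fy=4,interpolation=2))
E
```

```text
-0.0175 [[191.9, 34.8, 22.4], [190.0, 40.4, 29.1], [189.0, 47.6, 37.3]]
-0.021 [[193.1, 32.0, 19.3], [191.1, 38.0, 26.4], [190.1, 45.5, 34.9]]
-0.0245 [[194.4, 29.1, 16.0], [192.3, 35.4, 23.5], [191.3, 43.2, 32.4]]
```

View pics/c8.png

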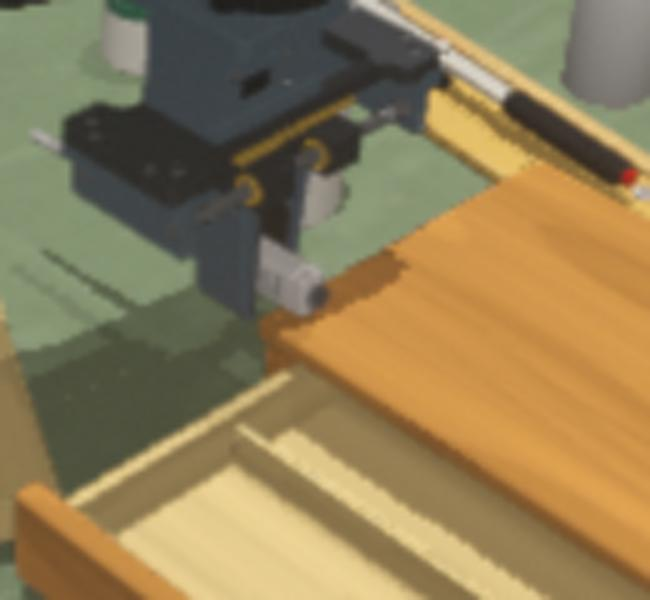

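View pics/c9.png

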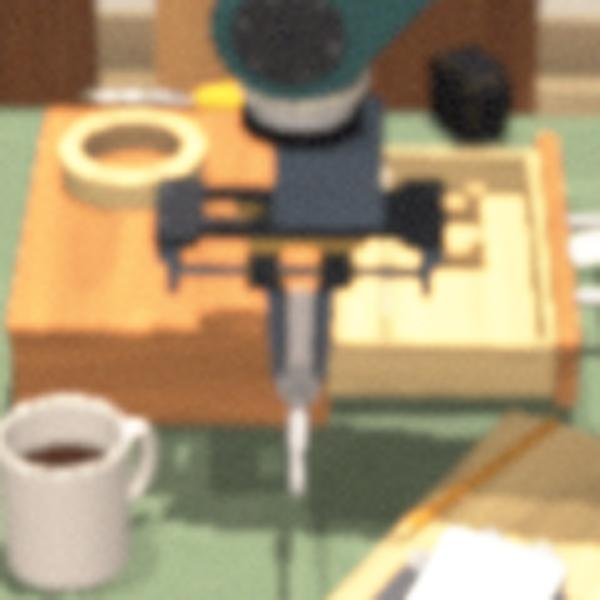

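View pics/c10.png

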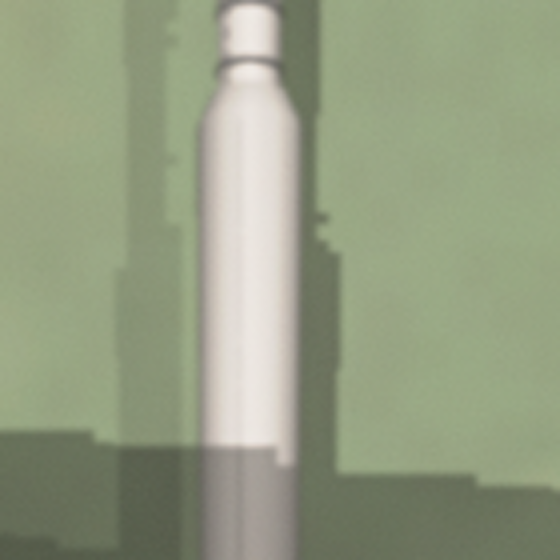

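```bash
python3 - <<'E'
from h import *
cs=cam('scene');cd=cam('side')
def aty(c,uv,y):
    o,v=ray(c,uv); return o+v*(y-o[1])/v[1]
print('tip',aty(cd,(289.4,248.4),.1126),aty(cd,(289.4,248.4),.109))
print('rear',aty(cs,(363.6,228.6),-.094),aty(cs,(363.6,228.6),-.091))
goto((.64,-.044,.0576),.5)
E
```

```text
tip [0.6348473  0.1126     0.08163552] [0.63492213 0.109      0.07908071]
rear [ 0.63588265 -0.094       0.09462912] [ 0.63938574 -0.091       0.09118159]
tx 0.040 ty 0.008 tz 0.169 spin -0.004 | now [ 0.6384 -0.0437  0.0644] yaw 0.47 tilt [ 0.0046 -0.0022 -1.    ]
```

```bash
python3 - <<'E'
from h import *
cs=cam('scene');cd=cam('side')
def aty(c,uv,y):
    o,v=ray(c,uv); return o+v*(y-o[1])/v[1]
print('rear5',aty(cs,(363.75,219.5),-.091))
print('tip5',aty(cd,(220+279/4,130+433/4),.1126))
E
```

```text
rear5 [ 0.6368808  -0.091       0.11891496]
tip5 [0.6337957  0.1126     0.11768879]
```

```bash
python3 -m pendant '[{"tx":0,"ty":0,"tz":0.05,"spin":0,"hand":8},{"tx":0,"ty":0,"tz":0.1,"spin":0,"hand":8},{"tx":0,"ty":0,"tz":0.15,"spin":0,"hand":8},{"tx":0,"ty":0,"tz":0.2,"spin":0,"hand":8},{"tx":0,"ty":0,"tz":0.25,"spin":0,"hand":8},{"tx":0,"ty":0,"tz":0.27,"spin":0,"hand":8},{"tx":0,"ty":0,"tz":0.27,"spin":0,"hand":8},{"tx":0,"ty":0,"tz":0.27,"spin":0,"hand":8}]' 12
python3 - <<'E'
from h import *
goto((.64,-.044,.054),.5); np.save('Tp.npy',toolT()); snap('wrist','wp2'); print(robot.state()['contact_force'],robot.state()['moment'])
snap('side','d7');snap('scene','s7')
a=cv2.imread('pics/s7.png');cv2.imwrite('pics/c8.png',cv2.resize(a[170:290,300:430],None,fx=5,fy=5,interpolation=2))
a=cv2.imread('pics/d7.png');cv2.imwrite('pics/c9.png',cv2.resize(a[150:270,230:350],None,fx=5,fy=5,interpolation=2))
E
```

```text
clock: 9.77
tool_pos: [0.6385, -0.0438, 0.0534]
tool_rot: [1.0, 0.004, 0.002, 0.001]
contact_force: [1.3, 1.7, 0.7]
gripper_width: 0.17
tx 0.038 ty 0.006 tz -0.015 spin -0.004 | now [ 0.6385 -0.0438  0.0534] yaw 0.48 tilt [ 0.0047 -0.0023 -1.    ]
[ 1.04575644  1.97307921 -0.26182969] [ 0.14708567 -0.05222725  0.03907739]
```

View pics/c8.png

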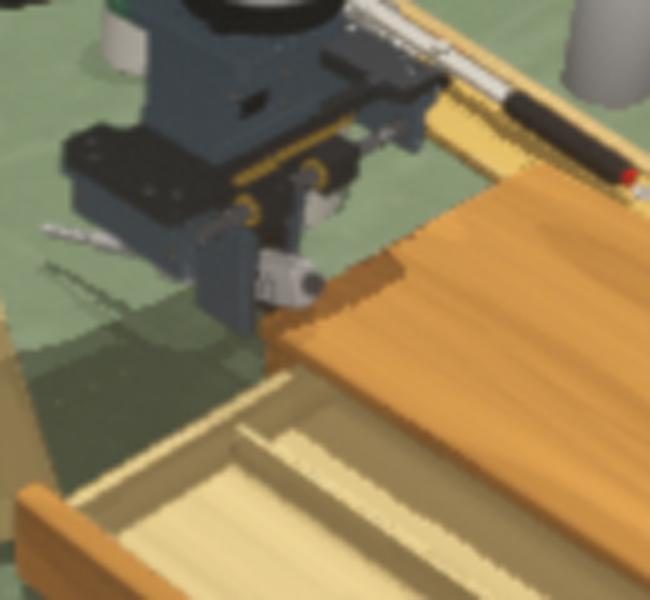

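View pics/c9.png

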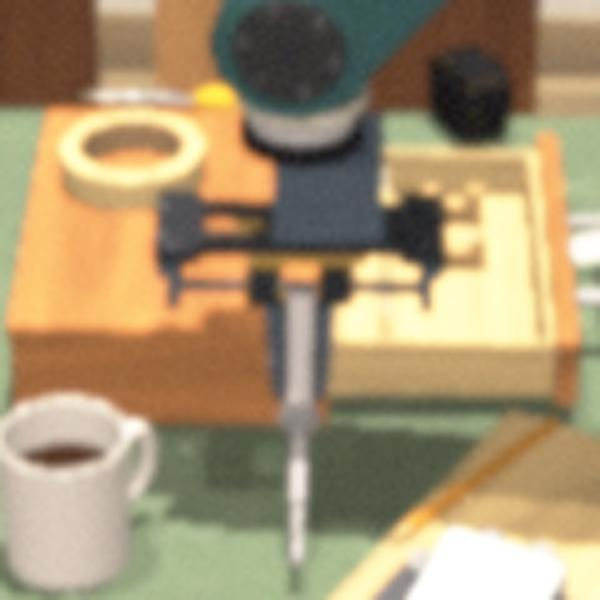

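View pics/wp2.png

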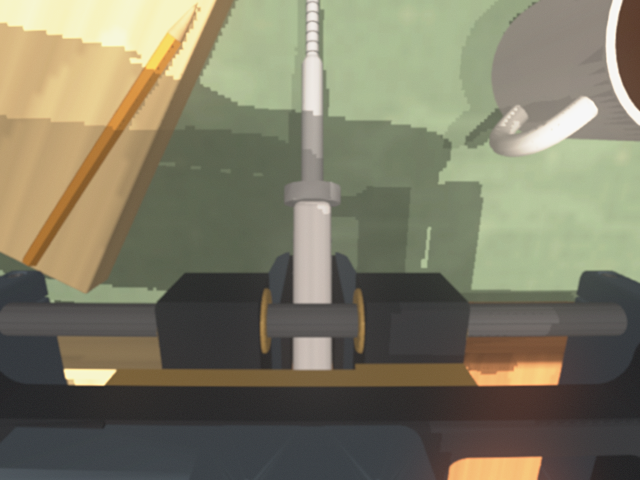

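```bash
python3 - <<'E'
from h import *
cs=cam('scene');cd=cam('side')
print('tri',tri([(cs,(308.4,216)),(cd,(288.8,265))]))
def aty(c,uv,y):
    o,v=ray(c,uv); return o+v*(y-o[1])/v[1]
for y in (.1,.106): print('tip side',aty(cd,(288.8,265),y), 'scene',aty(cs,(308.4,216),y))
print('rear',aty(cs,(363,227),-.088))
T=np.load('Tp.npy');c=cam('wrist',T)
for s in (.0505,.053,.055): print(s,[proj(c,gauge_pts(T,th,s=s,z=-.022,ds=(0,.058,.062))).round(1)[:,1].tolist() for th in (12,15,18,21)])
E
```

```text
tri (array([0.6380743 , 0.10886553, 0.01902269]), [np.float64(0.0015230197215876343), np.float64(0.0015230197215876358)])
tip side [0.63699859 0.1        0.01132575] scene [0.63210139 0.1        0.02761354]
tip side [0.63686602 0.106      0.01583896] scene [0.63728994 0.106      0.02194903]
rear [ 0.64018073 -0.088       0.09381124]
0.0505 [[190.6, 57.3, 48.0], [191.2, 63.1, 54.4], [192.1, 69.2, 61.0], [193.2, 75.5, 67.8]]
0.053 [[184.9, 51.5, 42.2], [185.6, 57.7, 49.0], [186.7, 64.1, 55.9], [187.9, 70.7, 63.0]]
0.055 [[180.4, 46.9, 37.6], [181.2, 53.3, 44.6], [182.3, 60.0, 51.8], [183.7, 66.8, 59.1]]
```

```bash
python3 -c "
from h import *
s=robot.state();print(s['joint_positions'].tolist(),s['tool_pos'].tolist())"
python3 -m pendant '[{"tx":0,"ty":0,"tz":0,"spin":0,"hand":8},{"tx":0,"ty":0,"tz":0,"spin":0,"hand":8},{"tx":0,"ty":0,"tz":-0.5,"spin":0,"hand":8},{"tx":0,"ty":0,"tz":-1.2,"spin":0,"hand":8},{"tx":0,"ty":-0.1,"tz":-2.0,"spin":0,"hand":8},{"tx":0,"ty":-0.1,"tz":-2.8,"spin":0,"hand":8},{"tx":0,"ty":-0.1,"tz":-3.3,"spin":0,"hand":8},{"tx":0,"ty":-0.1,"tz":-3.3,"spin":0,"hand":8}]' 35
python3 -c "
from h import *
s=robot.state();print(s['joint_positions'].tolist(),s['tool_pos'].tolist())
goto((.47,-.045,.18),-29)"
```

```text
[-0.10418525011788456, 0.5052332357862684, 1.9069484645820618, -0.002703731865147681, 0.7245524078784754, -0.11043608447080631] [0.638396261494042, -0.043810400554910804, 0.05348734869514464]
clock: 10.58
tool_pos: [0.6398, -0.0399, 0.1901]
tool_rot: [1.0, 0.004, 0.005, 0.002]
contact_force: [-0.0, -0.9, -1.4]
gripper_width: 0.175
[-0.09769698866408506, 0.31249522923654854, 1.8757999140172308, -0.002564690946551354, 0.9424336504634933, -0.10453697455422807] [0.6398248708437244, -0.03985726397912251, 0.19006754590592312]
tx -4.249 ty 0.092 tz 0.207 spin 4.913 | now [ 0.6398 -0.0399  0.1901] yaw 0.48 tilt [ 0.0106 -0.0031 -0.9999]
```

```bash
python3 -m pendant '[{"tx":-3.0,"ty":0,"tz":0,"spin":3,"hand":8},{"tx":-3.0,"ty":0,"tz":0,"spin":3,"hand":8},{"tx":-3.0,"ty":0,"tz":0,"spin":4.9,"hand":8},{"tx":-4.2,"ty":0,"tz":0.2,"spin":4.9,"hand":8},{"tx":-4.2,"ty":0,"tz":0.2,"spin":4.9,"hand":8},{"tx":-4.2,"ty":0,"tz":0.2,"spin":4.9,"hand":8},{"tx":-4.2,"ty":0,"tz":0.2,"spin":4.9,"hand":8},{"tx":-4.2,"ty":0,"tz":0.2,"spin":4.9,"hand":8}]' 35
cat > kin.py <<'E'
from h import *
from scipy.optimize import least_squares
D=[([1.31472544e+00,3.79375862e-01,1.73476510e+00,-4.3e-05,1.02847676e+00,-3.33e-02],[0.15457218,0.68233202,0.21331888]),
([-0.10418525011788456,0.5052332357862684,1.9069484645820618,-0.0027,0.7245524078784754,-0.11043],[0.638396261494042,-0.043810400554910804,0.05348734869514464]),
([-0.09769698866408506,0.31249522923654854,1.8757999140172308,-0.00256,0.9424336504634933,-0.1045],[0.6398248708437244,-0.03985726397912251,0.19006754590592312])]
s=robot.state();D.append((s['joint_positions'].tolist(),s['tool_pos'].tolist()))
print(D[-1])
def fk(p,q):
    a1,d1,L1,L2,off,lt=p
    r=a1+L1*np.sin(q[1])+L2*np.sin(q[1]+q[2]+off)+lt*np.sin(q[1]+q[2]+q[4])
    z=d1+L1*np.cos(q[1])+L2*np.cos(q[1]+q[2]+off)+lt*np.cos(q[1]+q[2]+q[4])
    return r,z
def res(p):
    o=[]
    for q,t in D:
        r,z=fk(p,q); o+= [r-np.sqrt(t[0]**2+t[1]**2-.023**2), z-t[2]]
    return np.array(o+list(.001*(np.array(p)-[0.1,.45,.6,.6,-.1,.35])))
if __name__=='__main__':
    f=least_squares(res,[0.1,.45,.6,.6,-.1,.35]); print(f.x.round(4),f.cost,f.fun.round(4)); np.save('kp.npy',f.x)
    goto((.47,-.045,.18),-29)
E
python3 kin.py
```

```text
clock: 11.25
tool_pos: [0.4728, -0.0414, 0.1802]
tool_rot: [0.968, -0.249, 0.006, 0.0]
contact_force: [0.8, 0.2, -1.9]
gripper_width: 0.173
([-0.13548758765279395, 0.06187251889249796, 2.2046707033574386, -0.002230671524436054, 0.8637525673137136, 0.36982666709874423], [0.47283785276822404, -0.041403078935832886, 0.18024888476138134])
[-0.      0.3209  0.5509  0.6054  0.0686  0.2716] 3.227192173272092e-08 [-0.     -0.     -0.     -0.      0.     -0.     -0.      0.     -0.0001
 -0.0001 -0.      0.      0.0002 -0.0001]
tx -0.019 ty 0.113 tz 0.006 spin 0.022 | now [ 0.4728 -0.0414  0.1802] yaw -28.87 tilt [ 0.011  -0.0032 -0.9999]
```

```bash
python3 - <<'E'
from kin import *
p=np.load('kp.npy')
m=np.array([.4905,.1245,.048]);h=np.radians(61)
ax=np.array([.9397*np.cos(h),.9397*np.sin(h),-.342])
for s in (.056,.10,.14,.162,.175,.19):
    g=m-s*ax; g[2]-=.022; r=np.sqrt(g[0]**2+g[1]**2-.023**2)
    sol=least_squares(lambda q:[fk(p,[0,q[0],q[1],0,np.pi-q[0]-q[1]])[0]-r,fk(p,[0,q[0],q[1],0,np.pi-q[0]-q[1]])[1]-g[2]],[.1,2.2])
    q=sol.x; print(s,g.round(3),'r',r.round(3),'q2,q3,q5',q.round(3),(np.pi-q.sum()).round(3),'err',sol.cost)
np.save('Tq.npy',toolT()); snap('wrist','wq'); snap('scene','sq'); snap('side','dq'); goto((.47,-.045,.18),-29)
E
```

```text
([-0.13548758765279395, 0.06187251889249796, 2.2046707033574386, -0.002230671524436054, 0.8637525673137136, 0.36982666709874423], [0.47283785276822404, -0.041403078935832886, 0.18024888476138134])
0.056 [0.465 0.078 0.045] r 0.471 q2,q3,q5 [0.32  2.239] 0.583 err 8.431552777657185e-30
0.1 [0.445 0.042 0.06 ] r 0.446 q2,q3,q5 [0.257 2.285] 0.6 err 3.480292632016273e-29
0.14 [0.427 0.009 0.074] r 0.426 q2,q3,q5 [0.199 2.322] 0.62 err 9.099633801240812e-30
0.162 [ 0.417 -0.009  0.081] r 0.416 q2,q3,q5 [0.167 2.34 ] 0.634 err 1.5965959238970185e-30
0.175 [ 0.411 -0.019  0.086] r 0.411 q2,q3,q5 [0.149 2.35 ] 0.643 err 5.103113166181938e-16
0.19 [ 0.404 -0.032  0.091] r 0.405 q2,q3,q5 [0.128 2.36 ] 0.653 err 2.390008886162288e-16
tx -0.016 ty 0.114 tz 0.005 spin 0.019 | now [ 0.4728 -0.0413  0.1802] yaw -28.89 tilt [ 0.0107 -0.0031 -0.9999]
```

View pics/wq.png

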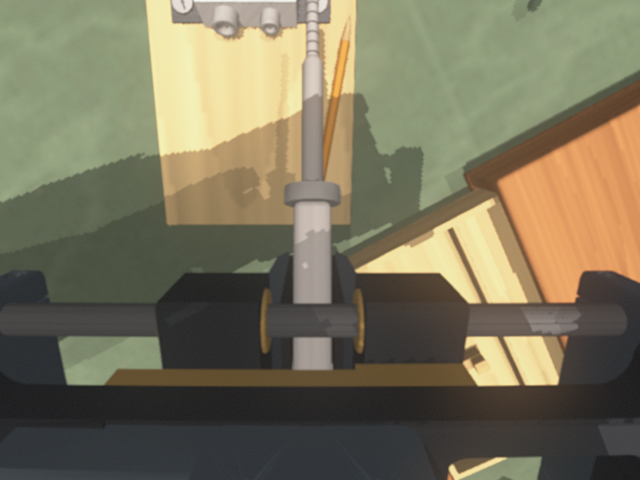

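View pics/sq.png

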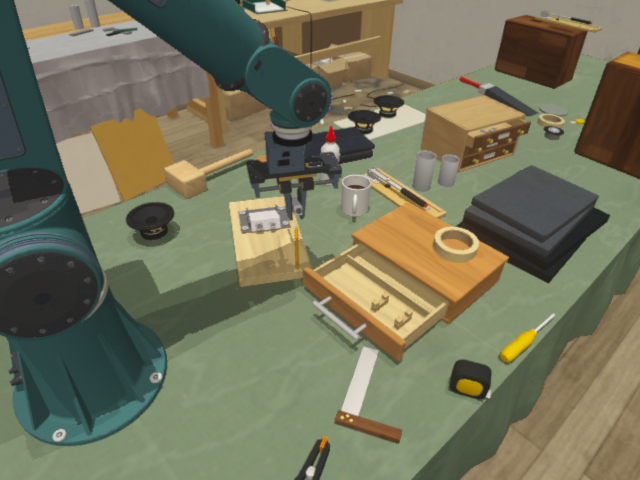

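View pics/dq.png

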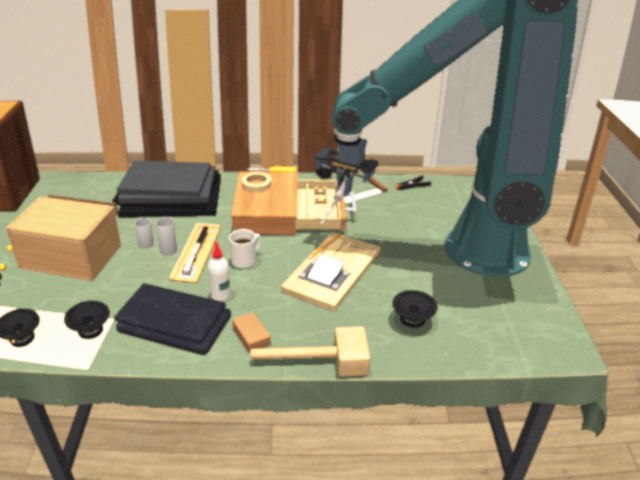

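```bash
python3 - <<'E'
from h import *
a=cv2.imread('pics/wp2.png');b=cv2.imread('pics/wq.png')
f=lambda i:cv2.resize(i[0:210,270:355],None,fx=2.8*1.6,fy=2.8,interpolation=2)
cv2.imwrite('pics/c11.png',np.hstack([f(a),f(b)]))
T=np.load('Tq.npy');print(T.round(4))
cs=cam('scene');cd=cam('side')
for th in (18,20,22):
    P=gauge_pts(T,th,s=.0565,z=-.022); print(th,proj(cs,P).round(1).tolist(),proj(cd,P).round(1).tolist())
a=cv2.imread('pics/sq.png');cv2.imwrite('pics/c8.png',cv2.resize(a[170:270,240:340],None,fx=6,fy=6,interpolation=2))
a=cv2.imread('pics/dq.png');cv2.imwrite('pics/c9.png',cv2.resize(a[150:250,300:400],None,fx=6,fy=6,interpolation=2))
E
```

```text
[[ 0.8757 -0.4828  0.011   0.4728]
 [-0.4828 -0.8757 -0.0032 -0.0414]
 [ 0.0112 -0.0025 -0.9999  0.1802]
 [ 0.      0.      0.      1.    ]]
18 [[290.6, 199.6], [286.3, 192.7], [283.6, 188.2]] [[335.6, 200.0], [326.4, 214.4], [319.6, 225.0]]
20 [[290.7, 200.5], [286.5, 194.4], [283.8, 190.5]] [[335.7, 200.4], [326.6, 215.3], [319.8, 226.2]]
22 [[290.7, 201.4], [286.7, 196.2], [284.1, 192.8]] [[335.8, 200.8], [326.7, 216.2], [320.1, 227.4]]
```

View pics/c11.png

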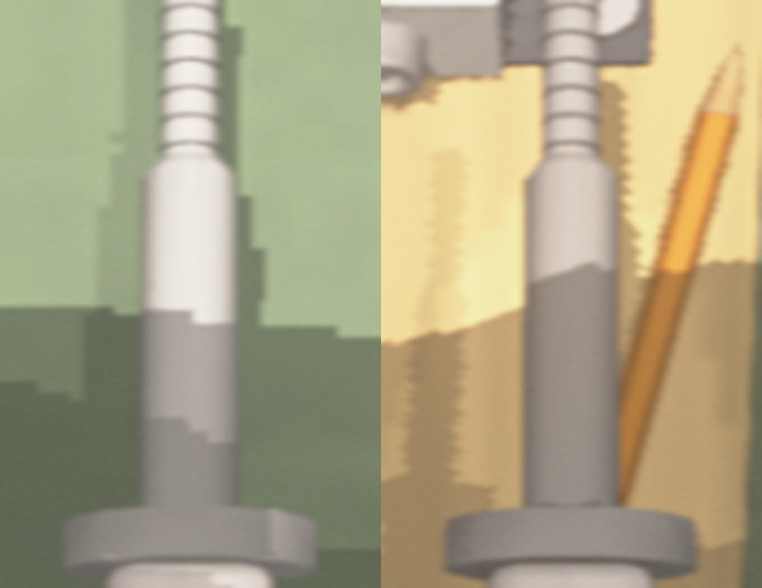

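View pics/c8.png

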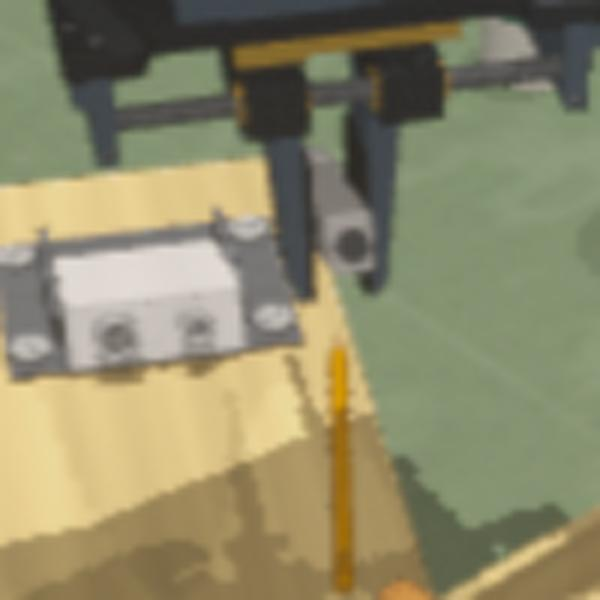

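View pics/c9.png

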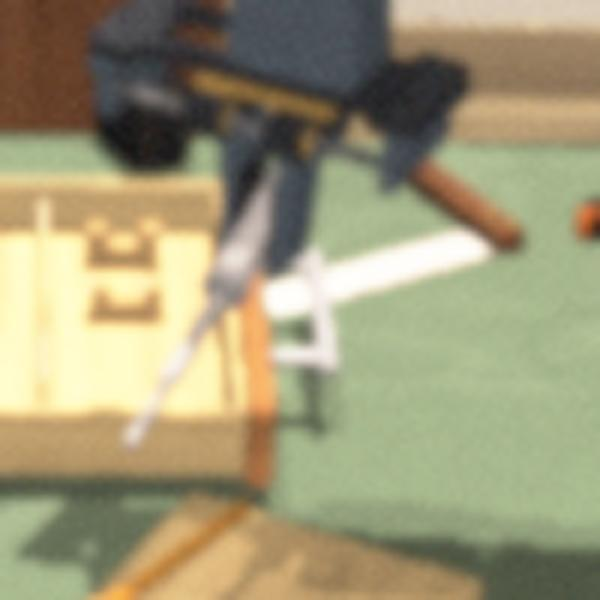

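```bash
cat > fit.py <<'E'
from h import *
from scipy.optimize import least_squares
def gp(T,p,d,up=0):
    s,z,th,x0,psi=p; t=np.radians(th)
    a=np.array([np.sin(psi)*np.cos(t),-np.cos(t)*np.cos(psi),np.sin(t)]); n=np.array([0,-np.sin(t),-np.cos(t)])
    return T[:3,3]+T[:3,:3]@(np.array([x0,0,z])+a*(s+d)+n*up)
E
python3 - <<'E'
from fit import *
Tp=np.load('Tp.npy');Tq=np.load('Tq.npy')
cs=cam('scene');cd=cam('side');w=cam('wrist',Tq);wp=cam('wrist',Tp)
O=[(w,Tq,0,.013,(312.5,182.1),1),(w,Tq,.062,.003,(312.8,55.3),1),(wp,Tp,.062,.003,(312.5,54.5),1),
(cd,Tq,.106,0,(321.7,224.2),1),(cd,Tp,.106,0,(288.8,265.5),1),(cs,Tp,.106,0,(308.4,216),1),
(cs,Tp,-.100,0,(363,227),1),(cs,Tq,-.100,0,(298.3,210.8),1)]
def r(p): return np.concatenate([(proj(c,gp(T,p,d,u))[0]-uv)*wt for c,T,d,u,uv,wt in O]+[[50*p[3],20*p[4]]])
f=least_squares(r,[.055,-.022,20,0,0]);print(f.x.round(4));print(f.fun.round(2))
E
```

```text
[ 5.2600e-02 -2.5100e-02  2.0059e+01 -6.0000e-04 -1.1000e-03]
[ 0.19 -0.83 -0.3  -0.03  0.    0.77 -0.96  0.26  0.1  -2.8   0.02 -0.31
 -0.51  0.03  0.17  0.35 -0.03 -0.02]
```

```bash
python3 - <<'E'
from ov import *
im=cv2.imread('pics/wq.png');c=cam('wrist',np.load('Tq.npy'))
f=7;x0,y0=190,0;o=cv2.resize(im[0:60,190:300],None,fx=f,fy=f,interpolation=2);o2=o.copy()
m=[.4905,.1245,.048];h=61;hh=np.radians(h);n=[m[0]+.034*np.sin(hh),m[1]-.034*np.cos(hh),.048]
for mm,r,s,col in [(m,.010,0,(0,0,255)),(m,.0065,0,(255,0,0)),(m,.010,.012,(0,200,0)),(n,.004,0,(255,0,0))]:
    p=((proj(c,tubepts(mm,h,r,s))-[x0,y0]+.5)*f).astype(int); cv2.polylines(o,[p],True,col,1)
cv2.imwrite('pics/c12.png',np.vstack([o2,o])[:, :]) 
E
```

```text
(no output)
```

View pics/c12.png

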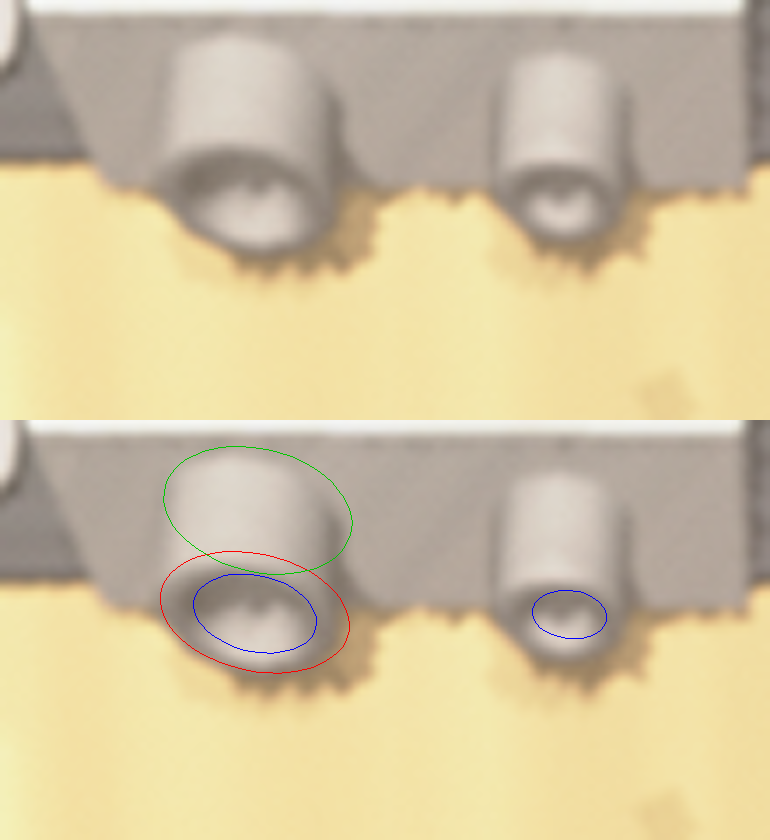

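```bash
cat >> fit.py <<'E'
P=[.0526,-.0251,20.06,-.0006,-.001]
M=np.array([.4900,.1249,.048]);_h=np.radians(61);_t=np.radians(20)
AX=np.array([np.cos(_t)*np.cos(_h),np.cos(_t)*np.sin(_h),-np.sin(_t)]);AY=np.array([-np.sin(_h),np.cos(_h),0]);AZ=np.cross(AX,AY)
def plan(back,P=P,M=M,lat=0,up=0):
    T=toolT(); col=gp(T,P,0); tgt=M-AX*back+AY*lat+AZ*up
    d=T[:3,:3].T@(tgt-col)/.04
    a=gp(T,P,.1)-gp(T,P,0); a/=np.linalg.norm(a)
    tip=gp(T,P,.106)
    e=col-M
    print('back %.3f: tx %.3f ty %.3f tz %.3f'%(back,*d),'| collar in tube frame',(np.array([e@AX,e@AY,e@AZ])*1000).round(1),'mm; ang',np.degrees([np.arctan2(a[1],a[0]),-np.arcsin(a[2])]).round(2),'tip',tip.round(4))
E
python3 -c "
from fit import *
plan(.131);plan(.11);plan(0)"
```

```text
back 0.131: tx -1.644 ty 0.471 tz 2.346 | collar in tube frame [-145.7  -64.7   95.3] mm; ang [60.94 19.92] tip [0.5444 0.0894 0.1513]
back 0.110: tx -1.645 ty -0.022 tz 2.527 | collar in tube frame [-145.7  -64.7   95.3] mm; ang [60.94 19.92] tip [0.5444 0.0894 0.1513]
back 0.000: tx -1.650 ty -2.603 tz 3.473 | collar in tube frame [-145.7  -64.7   95.3] mm; ang [60.94 19.92] tip [0.5444 0.0894 0.1513]
```

```bash
python3 -m pendant '[{"tx":-0.8,"ty":0.3,"tz":0,"spin":0,"hand":8},{"tx":-1.64,"ty":0.47,"tz":0.3,"spin":0,"hand":8},{"tx":-1.64,"ty":0.47,"tz":0.8,"spin":0,"hand":8},{"tx":-1.64,"ty":0.47,"tz":1.3,"spin":0,"hand":8},{"tx":-1.64,"ty":0.47,"tz":1.8,"spin":0,"hand":8},{"tx":-1.64,"ty":0.47,"tz":2.2,"spin":0,"hand":8},{"tx":-1.64,"ty":0.47,"tz":2.35,"spin":0,"hand":8},{"tx":-1.64,"ty":0.47,"tz":2.35,"spin":0,"hand":8},{"tx":-1.64,"ty":0.47,"tz":2.35,"spin":0,"hand":8},{"tx":-1.64,"ty":0.47,"tz":2.35,"spin":0,"hand":8}]' 35
python3 -c "
from fit import *
np.save('Tr.npy',toolT()); snap('wrist','wr'); snap('scene','sr'); snap('side','dr')
plan(.131);plan(.11);plan(0); print(robot.state()['joint_positions'].round(3),robot.state()['contact_force'])
a=cv2.imread('pics/sr.png');cv2.imwrite('pics/c8.png',cv2.resize(a[190:290,210:320],None,fx=6,fy=6,interpolation=2))
a=cv2.imread('pics/dr.png');cv2.imwrite('pics/c9.png',cv2.resize(a[200:300,290:400],None,fx=6,fy=6,interpolation=2))
"
```

```text
clock: 12.23
tool_pos: [0.408, -0.0265, 0.0863]
tool_rot: [0.968, -0.249, 0.006, 0.0]
contact_force: [-0.4, 0.5, -1.6]
gripper_width: 0.17
back 0.131: tx -0.018 ty 0.008 tz 0.016 | collar in tube frame [-130.9   -0.7    0.7] mm; ang [60.91 19.89] tip [0.4796 0.1043 0.0574]
back 0.110: tx -0.020 ty -0.485 tz 0.197 | collar in tube frame [-130.9   -0.7    0.7] mm; ang [60.91 19.89] tip [0.4796 0.1043 0.0574]
back 0.000: tx -0.026 ty -3.066 tz 1.145 | collar in tube frame [-130.9   -0.7    0.7] mm; ang [60.91 19.89] tip [0.4796 0.1043 0.0574]
[-0.121  0.139  2.361 -0.003  0.629  0.386] [ 0.23104187  0.57769013 -1.56737709]
```

View pics/wr.png

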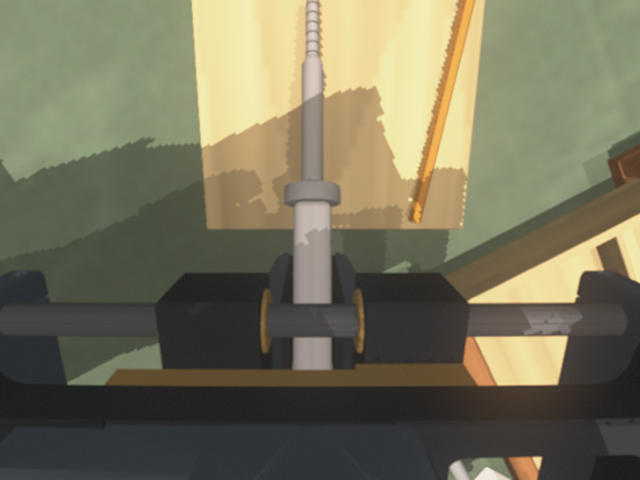

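View pics/c8.png

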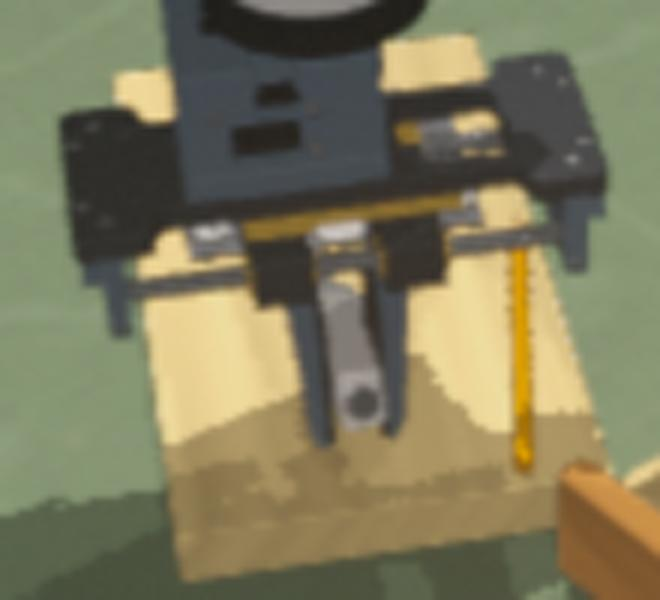

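View pics/c9.png

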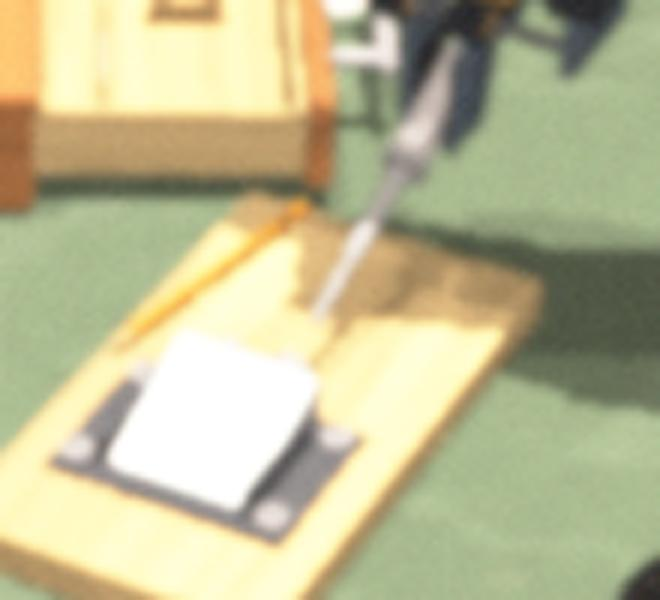

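```bash
python3 - <<'E'
from fit import *
T=np.load('Tr.npy');cs=cam('scene');cd=cam('side')
print('side tip/collar',proj(cd,[gp(T,P,.106),gp(T,P,0)]).round(1).tolist(),'obs (343,252),(357.5,226.3)')
print('scene rear',proj(cs,[gp(T,P,-.1)]).round(1).tolist(),'obs 270.3,257')
from ov import tubepts
p=tubepts(M,61,.01,0); q=(proj(cd,p)-[290,200])*6; print('mouth circle in c9: ',q.min(0),q.max(0), 'centre',(proj(cd,[M])-[290,200])*6)
q=(proj(cd,tubepts(M+.034*-AY,61,.0065,0))-[290,200])*6; print('narrow',q.min(0),q.max(0))
E
```

```text
side tip/collar [[341.7, 253.9], [356.6, 227.8]] obs (343,252),(357.5,226.3)
scene rear [[270.2, 257.3]] obs 270.3,257
mouth circle in c9:  [272.37921    350.23884992] [309.07483701 376.66768393] centre [[290.6950691  363.49582616]]
narrow [217.40201444 334.58116204] [240.97298247 351.72236426]
```

```bash
python3 -m pendant '[{"tx":-0.02,"ty":-0.2,"tz":0.09,"spin":0,"hand":8},{"tx":-0.02,"ty":-0.4,"tz":0.165,"spin":0,"hand":8},{"tx":-0.02,"ty":-0.6,"tz":0.24,"spin":0,"hand":8},{"tx":-0.02,"ty":-0.75,"tz":0.295,"spin":0,"hand":8},{"tx":-0.02,"ty":-0.85,"tz":0.33,"spin":0,"hand":8},{"tx":-0.02,"ty":-0.85,"tz":0.33,"spin":0,"hand":8}]' 35
python3 -c "
from fit import *
np.save('Tr.npy',toolT()); snap('wrist','wr2'); snap('side','dr2')
plan(.095);plan(.07); print(robot.state()['contact_force'],robot.state()['moment'])
a=cv2.imread('pics/wr2.png');cv2.imwrite('pics/c8.png',cv2.resize(a[0:120,250:390],None,fx=5,fy=5,interpolation=2))
a=cv2.imread('pics/dr2.png');cv2.imwrite('pics/c9.png',cv2.resize(a[200:300,290:400],None,fx=6,fy=6,interpolation=2))
"
```

```text
clock: 12.88
tool_pos: [0.424, 0.0045, 0.0727]
tool_rot: [0.969, -0.249, 0.006, 0.0]
contact_force: [0.5, -0.0, -2.6]
gripper_width: 0.174
back 0.095: tx 0.006 ty 0.016 tz -0.009 | collar in tube frame [-94.3   0.2  -0.1] mm; ang [60.96 19.9 ] tip [0.4952 0.1346 0.044 ]
back 0.070: tx 0.005 ty -0.571 tz 0.206 | collar in tube frame [-94.3   0.2  -0.1] mm; ang [60.96 19.9 ] tip [0.4952 0.1346 0.044 ]
[-0.27073195 -0.74965771 -1.257947  ] [-0.11104738  0.12945653 -0.06424767]
```

View pics/c8.png

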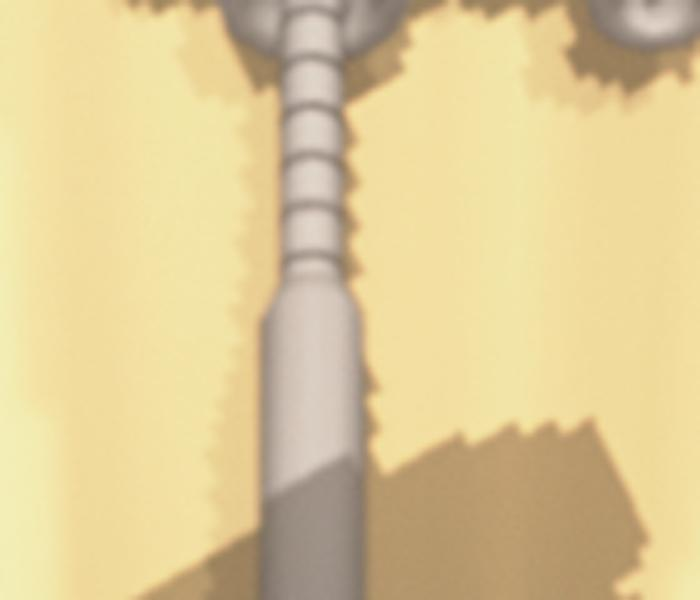

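View pics/c9.png

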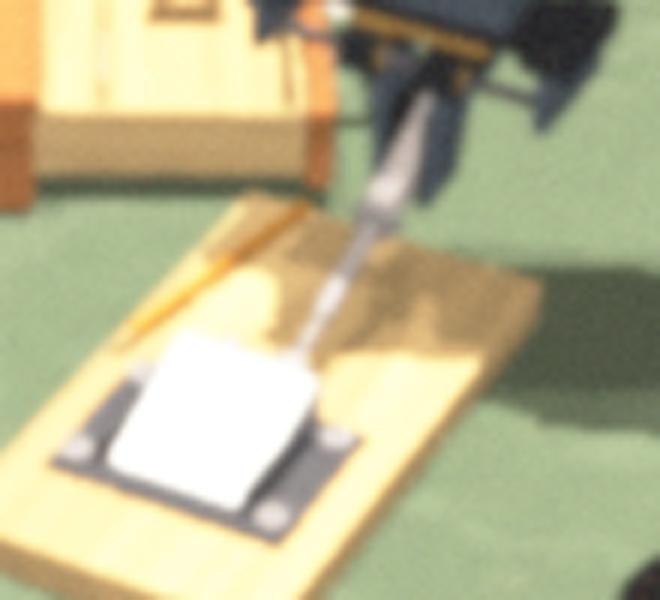

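```bash
python3 -m pendant '[{"tx":0,"ty":-0.15,"tz":0.05,"spin":0,"hand":8},{"tx":0,"ty":-0.3,"tz":0.105,"spin":0,"hand":8},{"tx":0,"ty":-0.45,"tz":0.16,"spin":0,"hand":8},{"tx":0,"ty":-0.57,"tz":0.205,"spin":0,"hand":8},{"tx":0,"ty":-0.57,"tz":0.205,"spin":0,"hand":8},{"tx":0,"ty":-0.57,"tz":0.205,"spin":0,"hand":8}]' 35
python3 -c "
from fit import *
np.save('Tr.npy',toolT()); snap('wrist','wr3')
plan(.07);plan(.04); print(robot.state()['contact_force'],robot.state()['moment'])
a=cv2.imread('pics/wr3.png');cv2.imwrite('pics/c8.png',cv2.resize(a[0:120,250:390],None,fx=5,fy=5,interpolation=2))
"
```

```text
clock: 13.48
tool_pos: [0.4347, 0.0241, 0.0646]
tool_rot: [0.969, -0.249, 0.006, 0.0]
contact_force: [-0.5, 0.5, -0.7]
gripper_width: 0.17
back 0.070: tx 0.009 ty 0.000 tz -0.001 | collar in tube frame [-70.    0.3  -0. ] mm; ang [60.99 19.91] tip [0.5061 0.1547 0.0358]
back 0.040: tx 0.008 ty -0.704 tz 0.257 | collar in tube frame [-70.    0.3  -0. ] mm; ang [60.99 19.91] tip [0.5061 0.1547 0.0358]
[ 0.20236317 -0.93884572 -0.85468252] [-0.1413245   0.12448349 -0.00339943]
```

View pics/c8.png

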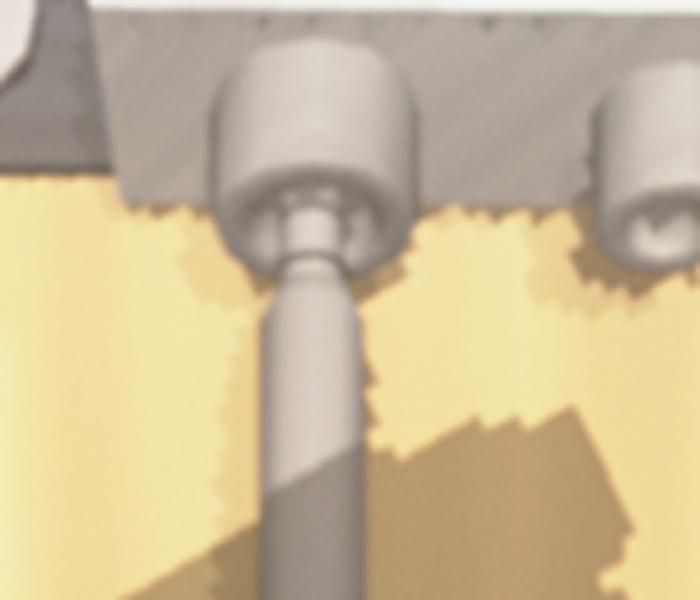

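```bash
python3 -m pendant '[{"tx":0.01,"ty":-0.12,"tz":0.043,"spin":0,"hand":8},{"tx":0.01,"ty":-0.24,"tz":0.087,"spin":0,"hand":8},{"tx":0.01,"ty":-0.36,"tz":0.13,"spin":0,"hand":8},{"tx":0.01,"ty":-0.48,"tz":0.174,"spin":0,"hand":8},{"tx":0.01,"ty":-0.6,"tz":0.218,"spin":0,"hand":8},{"tx":0.01,"ty":-0.7,"tz":0.256,"spin":0,"hand":8},{"tx":0.01,"ty":-0.7,"tz":0.256,"spin":0,"hand":8},{"tx":0.01,"ty":-0.7,"tz":0.256,"spin":0,"hand":8}]' 35
python3 -c "
from fit import *
np.save('Tr.npy',toolT()); snap('wrist','wr4')
plan(.04);plan(.012);plan(0); print(robot.state()['contact_force'],robot.state()['moment'])
a=cv2.imread('pics/wr4.png');cv2.imwrite('pics/c8.png',cv2.resize(a[60:240,230:400],None,fx=4,fy=3.3,interpolation=2))
"
```

```text
clock: 14.2
tool_pos: [0.4486, 0.0484, 0.0544]
tool_rot: [0.969, -0.249, 0.006, 0.0]
contact_force: [0.4, 0.6, -1.4]
gripper_width: 0.169
back 0.040: tx 0.001 ty -0.004 tz -0.000 | collar in tube frame [-40.1   0.1  -0.1] mm; ang [61.02 19.92] tip [0.52   0.1791 0.0255]
back 0.012: tx 0.001 ty -0.661 tz 0.241 | collar in tube frame [-40.1   0.1  -0.1] mm; ang [61.02 19.92] tip [0.52   0.1791 0.0255]
back 0.000: tx 0.001 ty -0.943 tz 0.344 | collar in tube frame [-40.1   0.1  -0.1] mm; ang [61.02 19.92] tip [0.52   0.1791 0.0255]
[ 0.04016123  0.46903069 -1.35766357] [-0.15349969  0.13276988 -0.00593118]
```

View pics/c8.png

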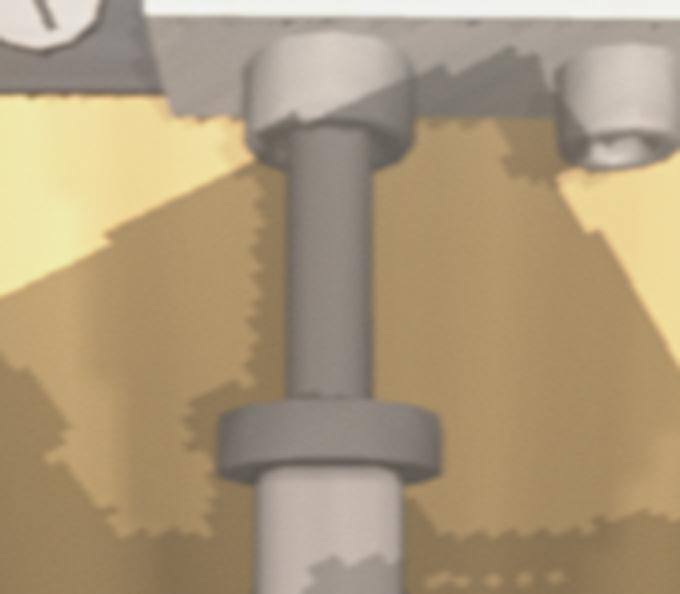

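```bash
python3 -m pendant '[{"tx":0,"ty":-0.14,"tz":0.051,"spin":0,"hand":8},{"tx":0,"ty":-0.28,"tz":0.102,"spin":0,"hand":8},{"tx":0,"ty":-0.42,"tz":0.153,"spin":0,"hand":8},{"tx":0,"ty":-0.56,"tz":0.204,"spin":0,"hand":8},{"tx":0,"ty":-0.68,"tz":0.248,"spin":0,"hand":8},{"tx":0,"ty":-0.78,"tz":0.284,"spin":0,"hand":8},{"tx":0,"ty":-0.85,"tz":0.31,"spin":0,"hand":8},{"tx":0,"ty":-0.9,"tz":0.328,"spin":0,"hand":8},{"tx":0,"ty":-0.9,"tz":0.328,"spin":0,"hand":8}]' 35
python3 -c "
from fit import *
np.save('Tr.npy',toolT()); snap('wrist','wr5')
plan(.0);plan(-.003); f=robot.state()['contact_force'];print(f,f@AX,robot.state()['moment'])
a=cv2.imread('pics/wr5.png');cv2.imwrite('pics/c8.png',cv2.resize(a[110:250,240:380],None,fx=5,fy=4.2,interpolation=2))
"
```

```text
clock: 15.0
tool_pos: [0.4661, 0.08, 0.0413]
tool_rot: [0.969, -0.249, 0.006, 0.0]
contact_force: [-0.4, 0.7, -1.8]
gripper_width: 0.168
back 0.000: tx 0.002 ty -0.040 tz 0.014 | collar in tube frame [-1.7  0.1 -0. ] mm; ang [61.03 19.92] tip [0.5374 0.2107 0.0124]
back -0.003: tx 0.002 ty -0.110 tz 0.040 | collar in tube frame [-1.7  0.1 -0. ] mm; ang [61.03 19.92] tip [0.5374 0.2107 0.0124]
[-1.05505703 -1.27969136 -1.89497892] -0.8842781548515483 [-0.13226513  0.10057807 -0.04373365]
```

View pics/c8.png

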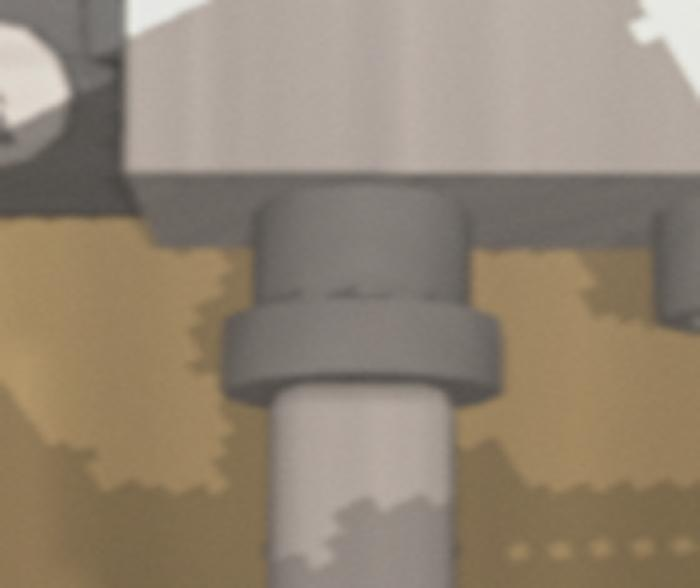

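```bash
python3 -m pendant '[{"tx":0,"ty":-0.03,"tz":0.011,"spin":0,"hand":8},{"tx":0,"ty":-0.05,"tz":0.018,"spin":0,"hand":8},{"tx":0,"ty":-0.07,"tz":0.026,"spin":0,"hand":8},{"tx":0,"ty":-0.09,"tz":0.033,"spin":0,"hand":8},{"tx":0,"ty":-0.09,"tz":0.033,"spin":0,"hand":8},{"tx":0,"ty":-0.09,"tz":0.033,"spin":0,"hand":8}]' 35
python3 -c "
from fit import *
np.save('Tr.npy',toolT()); snap('wrist','wr6')
plan(.0);plan(-.003); f=robot.state()['contact_force'];print(f,f@AX,robot.state()['moment'])
a=cv2.imread('pics/wr6.png');cv2.imwrite('pics/c8.png',cv2.resize(a[110:250,240:380],None,fx=5,fy=4.2,interpolation=2))
"
```

```text
clock: 15.55
tool_pos: [0.4664, 0.0811, 0.0403]
tool_rot: [0.969, -0.248, 0.005, 0.002]
contact_force: [-10.8, -33.9, 19.4]
gripper_width: 0.171
back 0.000: tx 0.008 ty -0.008 tz -0.017 | collar in tube frame [-0.1  0.3 -0.8] mm; ang [61.07 20.13] tip [0.5377 0.2119 0.0108]
back -0.003: tx 0.008 ty -0.079 tz 0.008 | collar in tube frame [-0.1  0.3 -0.8] mm; ang [61.07 20.13] tip [0.5377 0.2119 0.0108]
[-10.72934843 -33.90864318  21.92104932] -40.25405290591219 [-5.49486104  1.47267843 -0.40114171]
```

View pics/c8.png

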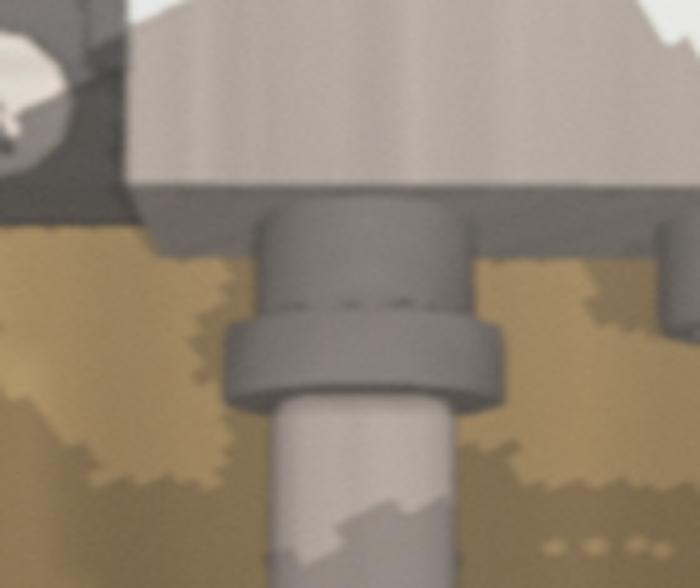

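```bash
python3 -m pendant '[{"tx":0,"ty":0.0,"tz":0,"spin":0,"hand":8},{"tx":0,"ty":0.02,"tz":-0.017,"spin":0,"hand":8},{"tx":0,"ty":0.12,"tz":-0.055,"spin":0,"hand":8},{"tx":0,"ty":0.3,"tz":-0.122,"spin":0,"hand":8},{"tx":0,"ty":0.5,"tz":-0.196,"spin":0,"hand":8},{"tx":0,"ty":0.7,"tz":-0.27,"spin":0,"hand":8},{"tx":0,"ty":0.7,"tz":-0.27,"spin":0,"hand":8},{"tx":0,"ty":0.7,"tz":-0.27,"spin":0,"hand":8}]' 35
python3 -c "
from fit import *
np.save('Tr.npy',toolT()); snap('wrist','wr7')
plan(.03);plan(.075);plan(.145); f=robot.state()['contact_force'];print(f,f@AX,robot.state()['moment'])
a=cv2.imread('pics/wr7.png');cv2.imwrite('pics/c8.png',cv2.resize(a[60:240,230:400],None,fx=4,fy=3.3,interpolation=2))
"
```

```text
clock: 16.27
tool_pos: [0.4528, 0.0562, 0.0514]
tool_rot: [0.968, -0.249, 0.005, 0.002]
contact_force: [-0.1, 0.1, -1.9]
gripper_width: 0.173
back 0.030: tx 0.002 ty -0.006 tz 0.002 | collar in tube frame [-30.3   0.1  -0. ] mm; ang [61.03 20.11] tip [0.5244 0.1871 0.0219]
back 0.075: tx 0.002 ty 1.051 tz -0.382 | collar in tube frame [-30.3   0.1  -0. ] mm; ang [61.03 20.11] tip [0.5244 0.1871 0.0219]
back 0.145: tx 0.003 ty 2.696 tz -0.979 | collar in tube frame [-30.3   0.1  -0. ] mm; ang [61.03 20.11] tip [0.5244 0.1871 0.0219]
[ 0.60324377  0.42747551 -1.71591702] 1.2130300441458386 [-0.11481334  0.10167917  0.00252142]
```

View pics/c8.png

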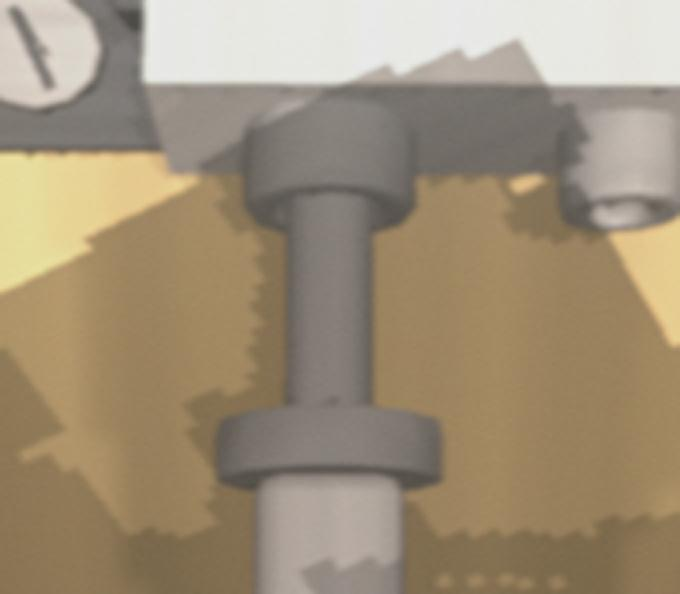

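Drawing straight out, no force. I'll continue along the tube axis to well clear.

```bash
python3 -m pendant '[{"tx":0,"ty":0.25,"tz":-0.091,"spin":0,"hand":8},{"tx":0,"ty":0.5,"tz":-0.182,"spin":0,"hand":8},{"tx":0,"ty":0.75,"tz":-0.272,"spin":0,"hand":8},{"tx":0,"ty":1.0,"tz":-0.363,"spin":0,"hand":8},{"tx":0,"ty":1.25,"tz":-0.454,"spin":0,"hand":8},{"tx":0,"ty":1.5,"tz":-0.545,"spin":0,"hand":8},{"tx":0,"ty":1.75,"tz":-0.636,"spin":0,"hand":8},{"tx":0,"ty":2.0,"tz":-0.726,"spin":0,"hand":8},{"tx":0,"ty":2.3,"tz":-0.835,"spin":0,"hand":8},{"tx":0,"ty":2.6,"tz":-0.944,"spin":0,"hand":8},{"tx":0,"ty":2.7,"tz":-0.98,"spin":0,"hand":8},{"tx":0,"ty":2.7,"tz":-0.98,"spin":0,"hand":8}]' 35
python3 -c "
from fit import *
np.save('Tr.npy',toolT()); snap('wrist','wr8')
plan(.145); f=robot.state()['contact_force'];print(f,f@AX,robot.state()['moment'])
T=toolT(); c=cam('wrist',T)
for pin in (.09,): print(proj(c,[gp(T,P,.062,.003),gp(T,P,.09),gp(T,P,.106)]))
a=cv2.imread('pics/wr8.png');cv2.imwrite('pics/c8.png',cv2.resize(a[0:150,250:390],None,fx=4,fy=4,interpolation=2))
"
```

```text
clock: 17.32
tool_pos: [0.4003, -0.0388, 0.091]
tool_rot: [0.968, -0.249, 0.005, 0.002]
contact_force: [-0.2, -0.1, -1.4]
gripper_width: 0.172
back 0.145: tx -0.003 ty -0.012 tz 0.006 | collar in tube frame [-1.455e+02 -1.000e-01  1.000e-01] mm; ang [60.95 20.1 ] tip [0.4722 0.0923 0.0614]
[-0.11925735 -0.58353399 -2.46618721] 0.30956416038287776 [-0.13271909  0.08031781 -0.04487301]
[[312.56594581  55.17953896]
 [312.5030888    4.30989949]
 [312.47572064 -25.78201013]]
```

View pics/c8.png

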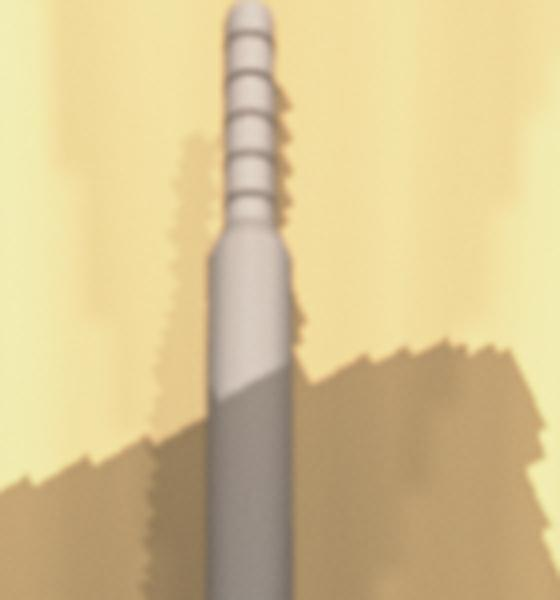

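```bash
python3 - <<'E'
from h import *
cs=cam('scene');cd=cam('side')
snap('scene','s9');snap('side','d9')
a=cv2.imread('pics/s9.png');cv2.imwrite('pics/c8.png',cv2.resize(a[230:360,295:455],None,fx=4.5,fy=4.5,interpolation=2))
a=cv2.imread('pics/d9.png');cv2.imwrite('pics/c9.png',cv2.resize(a[165:245,285:360],None,fx=7.5,fy=7.5,interpolation=2))
E
```

```text
(no output)
```

View pics/c8.png

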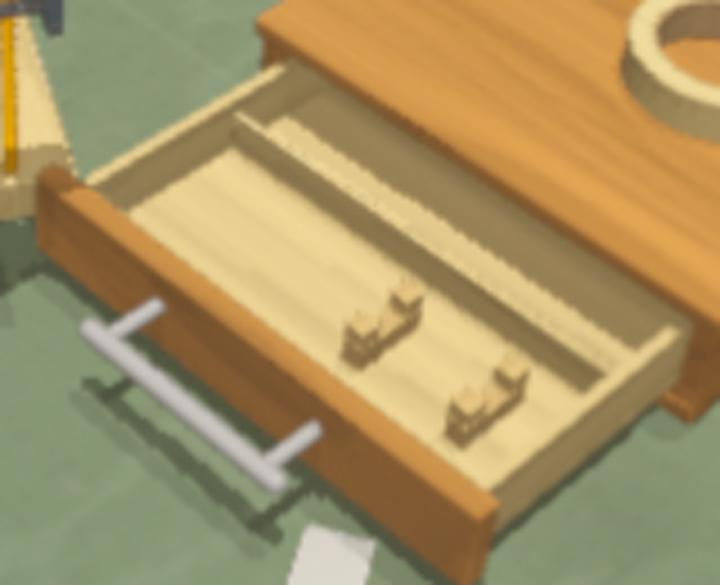

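View pics/c9.png

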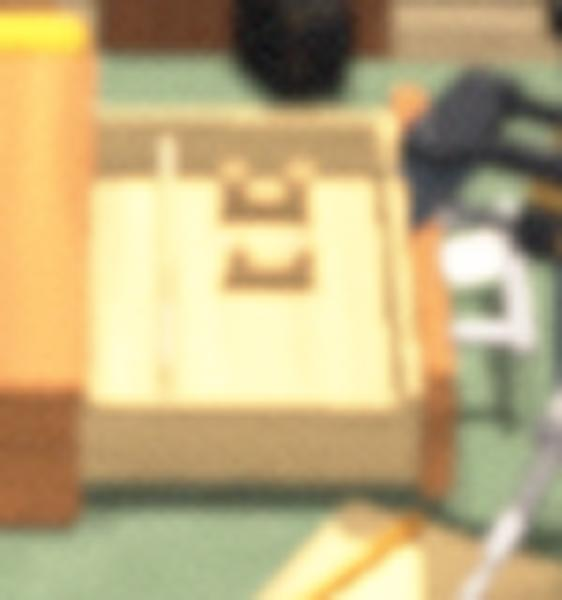

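```bash
python3 - <<'E'
from h import *
cs=cam('scene');cd=cam('side')
print(tri([(cs,(313.9,270.4)),(cd,(340.7,219.3))]),tri([(cs,(358.3,244.4)),(cd,(295.9,218.3))]))
for z in (.05,.055,.06,.065): print(z,atz(cs,(313.9,270.4),z),atz(cd,(340.7,219.3),z),atz(cs,(358.3,244.4),z))
f=lambda u,v:(295+u/4.5,230+v/4.5)
print('front panel left top corner',[atz(cs,f(42,178),z).round(3) for z in (.06,.066,.072)],'right',[atz(cs,f(492,510),z).round(3) for z in (.06,.066,.072)])
E
```

```text
(array([ 0.4758223 , -0.09436627,  0.05499639]), [np.float64(0.003912043922802856), np.float64(0.003912043922802755)]) (array([ 0.61913088, -0.09504965,  0.05525867]), [np.float64(0.0014408269569367244), np.float64(0.0014408269569366982)])
0.05 [ 0.48397618 -0.09027577  0.05      ] [ 0.47197219 -0.09864216  0.05      ] [ 0.62589464 -0.09060064  0.05      ]
0.055 [ 0.48031394 -0.09437425  0.055     ] [ 0.47260829 -0.09080039  0.055     ] [ 0.62121195 -0.09469678  0.055     ]
0.06 [ 0.4766517  -0.09847274  0.06      ] [ 0.47324439 -0.08295862  0.06      ] [ 0.61652926 -0.09879293  0.06      ]
0.065 [ 0.47298945 -0.10257122  0.065     ] [ 0.47388049 -0.07511685  0.065     ] [ 0.61184657 -0.10288907  0.065     ]
front panel left top corner [array([ 0.462, -0.083,  0.06 ]), array([ 0.458, -0.088,  0.066]), array([ 0.454, -0.093,  0.072])] right [array([ 0.47 , -0.363,  0.06 ]), array([ 0.466, -0.365,  0.066]), array([ 0.462, -0.368,  0.072])]
```

```bash
python3 -m pendant '[{"tx":0,"ty":0.2,"tz":-0.7,"spin":0,"hand":8},{"tx":0,"ty":0.2,"tz":-1.4,"spin":0,"hand":8},{"tx":0.8,"ty":0.4,"tz":-1.5,"spin":-0.9,"hand":8},{"tx":1.6,"ty":0.6,"tz":-1.5,"spin":-1.8,"hand":8},{"tx":2.4,"ty":0.8,"tz":-1.5,"spin":-2.7,"hand":8},{"tx":3.2,"ty":1.0,"tz":-1.5,"spin":-3.6,"hand":8},{"tx":4.0,"ty":1.2,"tz":-1.5,"spin":-4.4,"hand":8},{"tx":4.5,"ty":1.38,"tz":-1.5,"spin":-4.9,"hand":8},{"tx":4.52,"ty":1.38,"tz":-1.5,"spin":-4.92,"hand":8},{"tx":4.52,"ty":1.38,"tz":-1.5,"spin":-4.92,"hand":8},{"tx":4.52,"ty":1.38,"tz":-1.5,"spin":-4.92,"hand":8}]' 35
python3 -c "
from fit import *
goto((.532,-.1745,.0643),.5); T=toolT(); np.save('Tl.npy',T); snap('wrist','wl'); snap('side','dl')
a=gp(T,P,.1)-gp(T,P,0);print(a*10)
a=cv2.imread('pics/wl.png');cv2.imwrite('pics/c8.png',cv2.resize(a[0:290,160:460],None,fx=2,fy=2,interpolation=2))
a=cv2.imread('pics/dl.png');cv2.imwrite('pics/c9.png',cv2.resize(a[150:250,260:370],None,fx=6,fy=6,interpolation=2))
"
```

```text
clock: 18.38
tool_pos: [0.5314, -0.1722, 0.1518]
tool_rot: [1.0, 0.006, 0.004, 0.003]
contact_force: [0.9, 0.7, -2.0]
gripper_width: 0.17
tx -0.002 ty 0.046 tz 2.188 spin 0.028 | now [ 0.5314 -0.1722  0.1518] yaw 0.67 tilt [ 0.0073 -0.0051 -1.    ]
[-0.00933616  0.93748773 -0.34789308]
```

View pics/c8.png

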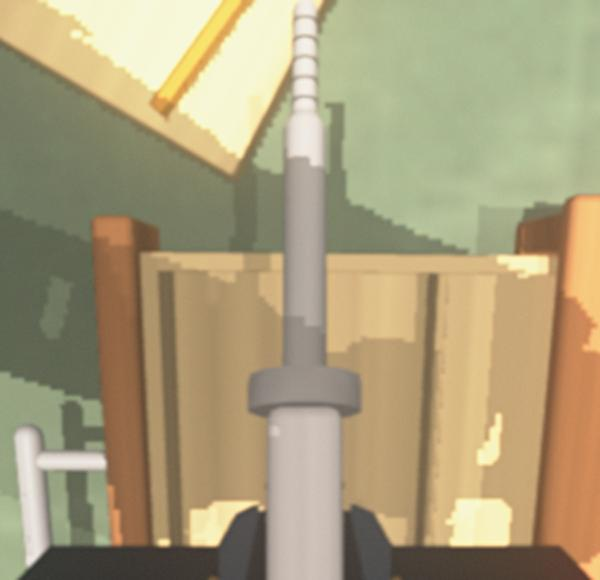

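View pics/c9.png

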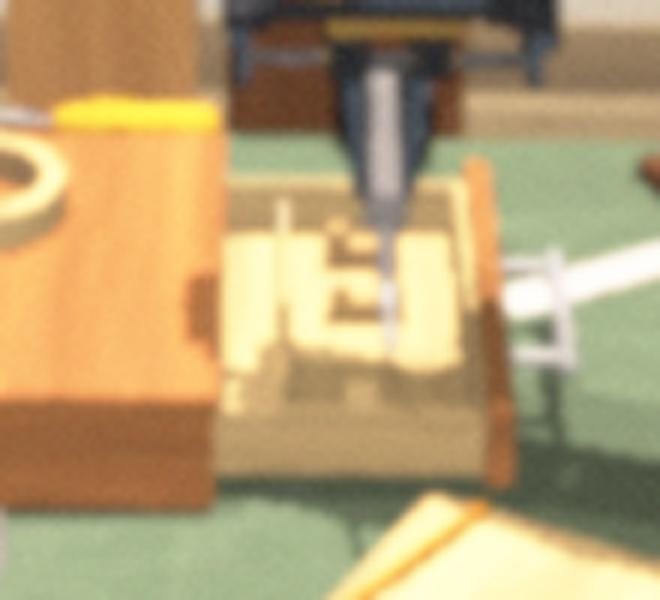

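```bash
python3 -m pendant '[{"tx":0,"ty":0.05,"tz":0.8,"spin":0,"hand":8},{"tx":0,"ty":0.05,"tz":1.5,"spin":0,"hand":8},{"tx":0,"ty":0.05,"tz":2.0,"spin":0,"hand":8},{"tx":0,"ty":0.05,"tz":2.1,"spin":0,"hand":8},{"tx":0,"ty":0.05,"tz":2.2,"spin":0,"hand":8},{"tx":0,"ty":0.05,"tz":2.3,"spin":0,"hand":8},{"tx":0,"ty":0.05,"tz":2.4,"spin":0,"hand":8},{"tx":0,"ty":0.05,"tz":2.5,"spin":0,"hand":8},{"tx":0,"ty":0.05,"tz":2.5,"spin":0,"hand":8}]' 12
python3 -c "
from fit import *
goto((.532,-.1745,.0355),.5); T=toolT(); np.save('Tl.npy',T); snap('wrist','wl2'); print(robot.state()['contact_force'],robot.state()['moment'])
a=cv2.imread('pics/wl2.png');cv2.imwrite('pics/c8.png',cv2.resize(a[0:290,160:460],None,fx=2,fy=2,interpolation=2))
"
```

```text
clock: 19.23
tool_pos: [0.5325, -0.1747, 0.0524]
tool_rot: [1.0, 0.006, 0.004, 0.003]
contact_force: [0.4, -0.9, -0.6]
gripper_width: 0.174
tx -0.017 ty -0.008 tz 0.423 spin 0.031 | now [ 0.5325 -0.1747  0.0524] yaw 0.69 tilt [ 0.0089 -0.0056 -0.9999]
[ 0.60406594 -0.07032331 -0.88813436] [ 0.01875432 -0.08080721 -0.03380914]
```

View pics/c8.png

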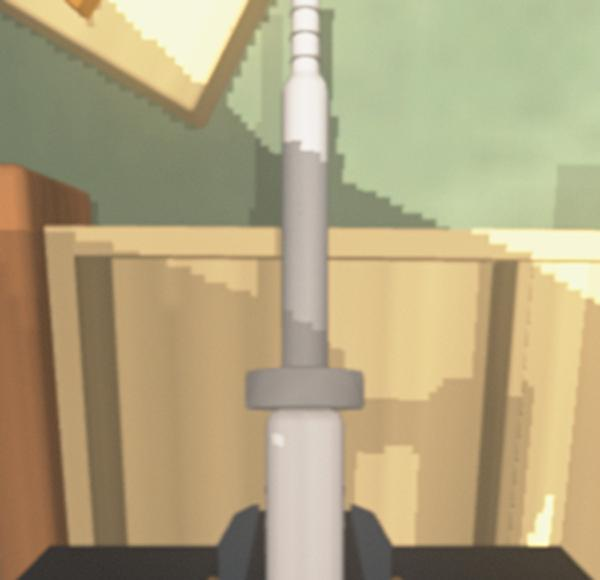

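```bash
python3 -m pendant '[{"tx":0,"ty":0,"tz":0.08,"spin":0,"hand":8},{"tx":0,"ty":0,"tz":0.16,"spin":0,"hand":8},{"tx":0,"ty":0,"tz":0.24,"spin":0,"hand":8},{"tx":0,"ty":0,"tz":0.31,"spin":0,"hand":8},{"tx":0,"ty":0,"tz":0.36,"spin":0,"hand":8},{"tx":0,"ty":0,"tz":0.36,"spin":0,"hand":8}]' 12
python3 -c "
from fit import *
goto((.532,-.1745,.0355),.5); T=toolT(); np.save('Tl.npy',T); snap('wrist','wl3'); print(robot.state()['contact_force'],robot.state()['moment']); snap('side','dl3')
c=cam('wrist',T)
for th in (0,2,4,6,8,10):
  Q=list(P);Q[2]=th; print(th,proj(c,[gp(T,Q,.0,.013),gp(T,Q,.062,.003),gp(T,Q,.09)])[:,1].round(1))
a=cv2.imread('pics/wl3.png');cv2.imwrite('pics/c8.png',cv2.resize(a[0:210,250:380],None,fx=4,fy=2.8,interpolation=2))
a=cv2.imread('pics/dl3.png');cv2.imwrite('pics/c9.png',cv2.resize(a[150:250,260:370],None,fx=6,fy=6,interpolation=2))
"
```

```text
clock: 19.78
tool_pos: [0.5324, -0.1747, 0.0376]
tool_rot: [1.0, 0.006, 0.004, 0.003]
contact_force: [0.5, -0.2, -0.2]
gripper_width: 0.178
tx -0.010 ty -0.006 tz 0.052 spin 0.030 | now [ 0.5324 -0.1747  0.0376] yaw 0.68 tilt [ 0.0081 -0.0053 -1.    ]
[-0.89915664 -0.46721352 -0.75705805] [-0.13135598 -0.04362718 -0.01988087]
0 [191.9  13.9 -72. ]
2 [190.   17.4 -64. ]
4 [188.4  21.2 -56. ]
6 [187.   25.1 -48.1]
8 [185.8  29.2 -40.3]
10 [184.8  33.5 -32.5]
```

View pics/c8.png

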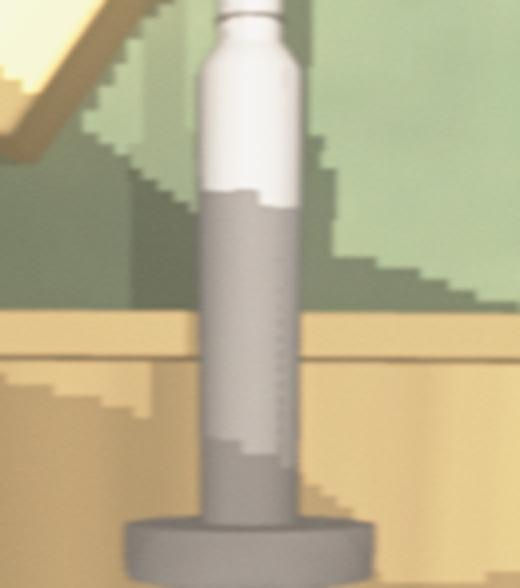

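View pics/c9.png

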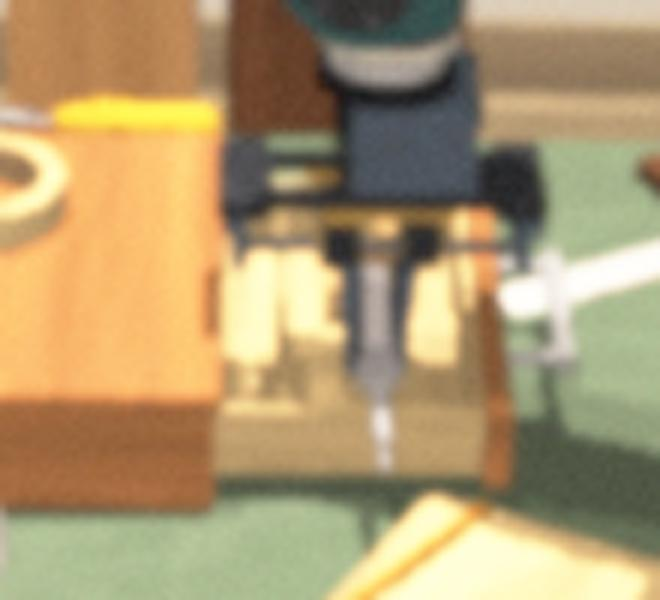

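```bash
python3 -m pendant '[{"tx":0,"ty":0,"tz":0.03,"spin":0,"hand":8},{"tx":0,"ty":0,"tz":0.05,"spin":0,"hand":8},{"tx":0,"ty":0,"tz":0.05,"spin":0,"hand":8}]' 12
python3 -m pendant '[{"tx":0,"ty":0,"tz":0,"spin":0,"hand":8},{"tx":0,"ty":0,"tz":0,"spin":0,"hand":8},{"tx":0,"ty":0,"tz":-0.5,"spin":0,"hand":8},{"tx":0,"ty":0,"tz":-1.2,"spin":0,"hand":8},{"tx":0,"ty":0,"tz":-2.0,"spin":0,"hand":8},{"tx":0,"ty":0,"tz":-3.0,"spin":0,"hand":8},{"tx":0,"ty":0,"tz":-4.0,"spin":0,"hand":8},{"tx":0,"ty":0,"tz":-5.0,"spin":0,"hand":8},{"tx":0,"ty":0,"tz":-5.6,"spin":0,"hand":8},{"tx":0,"ty":0,"tz":-5.8,"spin":0,"hand":8},{"tx":0,"ty":0,"tz":-5.8,"spin":0,"hand":8},{"tx":0,"ty":0,"tz":-5.8,"spin":0,"hand":8}]' 40
python3 -c "
from fit import *
goto((.532,-.1745,.0355),.5); T=toolT(); np.save('Tf.npy',T); snap('wrist','wf'); snap('side','df');snap('scene','sf'); print(robot.state()['contact_force'],robot.state()['moment'],robot.state()['dq'].round(4))
c=cam('wrist',T)
for th in (-2,0,2,4,6):
  Q=list(P);Q[2]=th; print(th,proj(c,[gp(T,Q,.0,.013),gp(T,Q,.062,.003),gp(T,Q,.09)])[:,1].round(1),proj(cam('side'),[gp(T,Q,-.098),gp(T,Q,0),gp(T,Q,.09)]).round(1).tolist(),proj(cam('scene'),[gp(T,Q,-.1),gp(T,Q,0),gp(T,Q,.09)]).round(1).tolist())
a=cv2.imread('pics/wf.png');cv2.imwrite('pics/c7.png',cv2.resize(a[0:210,250:380],None,fx=4,fy=2.8,interpolation=2))
a=cv2.imread('pics/sf.png');cv2.imwrite('pics/c8.png',cv2.resize(a[120:300,250:450],None,fx=4,fy=3.3,interpolation=2))
a=cv2.imread('pics/df.png');cv2.imwrite('pics/c9.png',cv2.resize(a[80:220,260:390],None,fx=5,fy=4.2,interpolation=2))
"
```

```text
clock: 20.13
tool_pos: [0.5323, -0.1747, 0.0358]
tool_rot: [1.0, 0.006, 0.004, 0.003]
contact_force: [0.5, -1.2, 0.4]
gripper_width: 0.178
clock: 21.13
tool_pos: [0.5299, -0.1732, 0.2665]
tool_rot: [1.0, 0.006, 0.003, 0.002]
contact_force: [0.1, -0.9, -1.6]
gripper_width: 0.174
tx 0.014 ty 0.004 tz 5.775 spin 0.033 | now [ 0.5299 -0.1732  0.2665] yaw 0.70 tilt [ 0.0068 -0.0049 -1.    ]
[ 0.03095292  0.19687355 -1.94314396] [-0.11936154  0.04986928 -0.00514193] [ 0.0016 -0.0008 -0.0068  0.0015  0.003   0.0009]
-2 [193.9  10.6 -80. ] [[324.2, 136.1], [325.6, 148.6], [327.0, 161.1]] [[381.6, 197.4], [342.6, 174.6], [311.4, 156.5]]
0 [191.9  13.9 -72. ] [[324.3, 135.7], [325.6, 149.2], [326.9, 162.7]] [[381.7, 196.6], [342.6, 175.5], [311.4, 158.7]]
2 [190.   17.4 -64. ] [[324.3, 135.2], [325.6, 149.7], [326.9, 164.1]] [[381.7, 195.9], [342.5, 176.3], [311.5, 160.9]]
4 [188.4  21.2 -56.1] [[324.3, 134.8], [325.5, 150.2], [326.8, 165.6]] [[381.8, 195.1], [342.5, 177.1], [311.5, 163.0]]
6 [187.   25.1 -48.1] [[324.3, 134.4], [325.5, 150.7], [326.7, 167.0]] [[381.8, 194.3], [342.5, 178.0], [311.7, 165.2]]
```

View pics/c7.png

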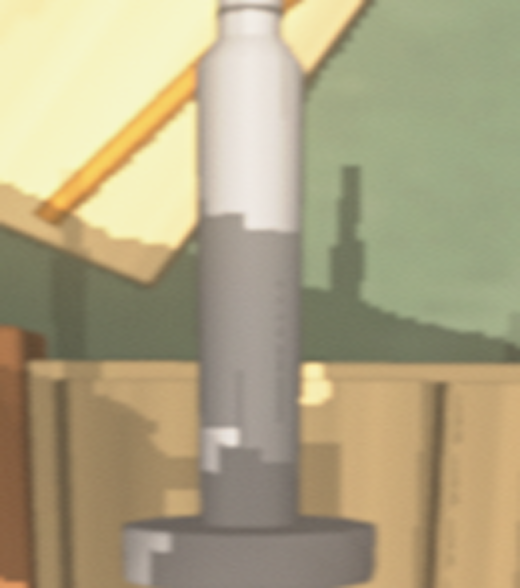

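View pics/c8.png

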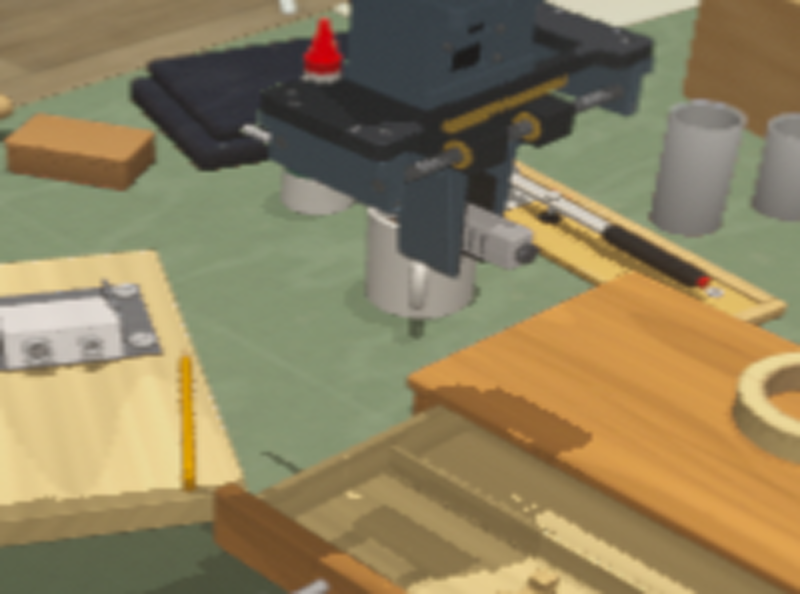

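View pics/c9.png

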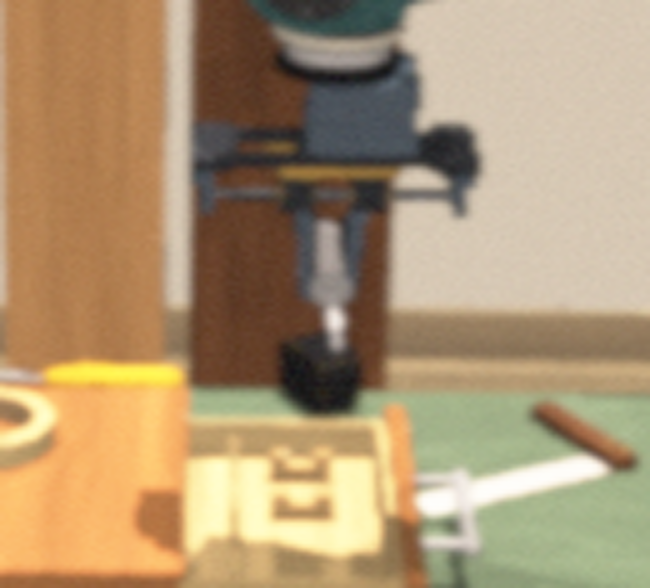

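```bash
python3 -m pendant '[{"tx":0,"ty":0,"tz":0,"spin":0,"hand":8},{"tx":0,"ty":0,"tz":0,"spin":0,"hand":8},{"tx":0,"ty":0,"tz":0,"spin":0,"hand":8},{"tx":0,"ty":0,"tz":0,"spin":0,"hand":8},{"tx":0,"ty":0,"tz":0,"spin":0,"hand":8},{"tx":0,"ty":0,"tz":0,"spin":0,"hand":8},{"tx":0,"ty":0,"tz":0,"spin":0,"hand":8},{"tx":0,"ty":0,"tz":0,"spin":0,"hand":8}]' 40
python3 -c "
from fit import *
s=robot.state();print(s['dq'].round(4),s['tool_pos'],s['gripper_width']);snap('scene','sf2');s=robot.state();print(s['dq'].round(4),s['tool_pos'])"
```

```text
clock: 21.95
tool_pos: [0.5295, -0.1731, 0.2656]
tool_rot: [1.0, 0.006, 0.002, 0.002]
contact_force: [-0.2, 0.2, -2.3]
gripper_width: 0.174
[-0.0008  0.0005  0.0007 -0.0002 -0.      0.0002] [ 0.52954296 -0.17312157  0.26562452] 0.17383929918434637
[ 0.0003  0.0006 -0.0001  0.0007  0.0001  0.0003] [ 0.52956701 -0.17311322  0.26566288]
```

View pics/sf2.png

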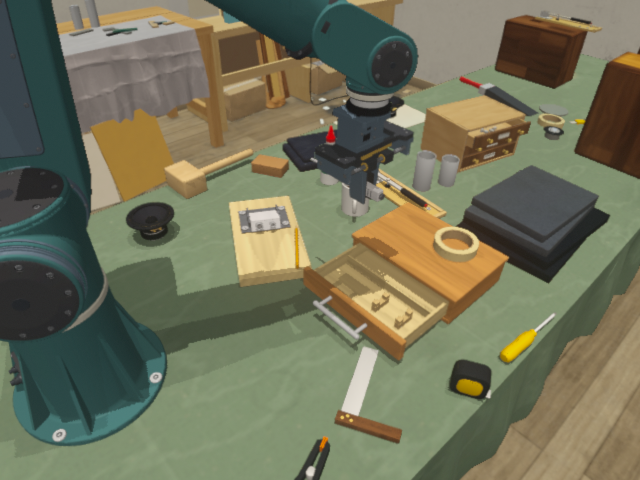

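```bash
python3 -c "
from plant import job
print(job.sign_off())"
```

```text
the job is handed in; nothing more can be done
None
```

I opened the drawer, took out the gauge and checked the hole. I handed the job in at about 22 s, with the gauge held in the air.

- **Drawer and pitch:** I pulled the drawer about 143 mm open and lifted the gauge. The moves can't tilt the tool, so I pitched the gauge 20° pin-down in the fingers by lowering its rear end onto the chest's edge.
- **Insertion:** I slid it into the wider tube with no measurable side force until the collar met the mouth. The seating push peaked at about 40 N along the tube, read at the wrist. I then drew it straight out along the tube's axis.
- **Levelling:** I levelled it by pressing the rod, not the pin, on the drawer's side wall, then raised it.

**Last checks:**
- The handle is about 0.29 m up and the arm is still (joint speeds under 0.001 rad/s).
- The cameras put the pitch at 0 to 2° with up to 4° possible, against a 6.9° limit.
- After withdrawal the pin showed about 28 mm, so it is about 16 mm in. I could not measure the pin again once the gauge was level. A rough reading in the scene picture put the tip about 2 mm further out, which I put down to the gauge having shifted in the fingers.
- The mug, the try square and the woofer look unmoved in the last picture.

**Disagreement:** The side camera placed the gauge 1 to 2 pixels higher than the wrist and scene cameras did. I relied on those two, and the fit in the tube bore them out.

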